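Lay out the cleaned drain fittings on their pads

TASK

Lay out the four white drain fittings (tee, elbow, return bend and slip nut) for reassembly: set each one flat on the grey pad that shows its black silhouette, turned so that it covers the silhouette, and let go. Leave the green glass standing where it is.

Things in the scene. Friction and masses are not known exactly. Their poses are not given: they have to be found in the camera images.
- tee_grip (a point): White plastic T-shaped pipe tee. Lies flat, 38 mm high; barrels 32 mm thick, axes 19 mm above its underside; 38 mm collars, 12 mm wide, at the ends. z up. Point: on the axis of the branch (the T's stem), 44 mm from the axis of the 96 mm through pipe, 35 mm short of the branch's end; grip here across the branch. x along the branch to its open end, y along the through pipe. Bounding-box centre: x -14 mm.
- elbow_grip (a point): White plastic L-shaped pipe elbow, two equal arms 71 mm long from the corner. Lies flat, 38 mm high; barrels 32 mm thick, axes 19 mm above its underside; 38 mm collars, 12 mm wide, at the ends. z up. Point: on the axis of one arm, 40 mm from the corner; grip here across the arm. x along this arm to its open end, y the way the other arm points. Bounding-box centre: x -14, y +26 mm.
- ubend_grip (a point): White plastic U-shaped bend: bridge and two parallel arms, axes 76 mm apart (44 mm clear), 75 mm long from the bridge's axis. Lies flat, 38 mm high; barrels 32 mm thick, axes 19 mm above its underside; 38 mm collars, 12 mm wide, at the ends. z up. Point: mid-bridge, on its axis; grip here across the bridge, one finger between the arms. x the way the arms point, y along the bridge. Bounding-box centre: x +28 mm.
- nut_center (a point): White plastic round slip nut, a ring of 58 mm outer and 38 mm inner diameter, 28 mm high, lying flat, with six small ribs outside (less than 1 mm proud). This point is its centre, half-way up, 14 mm above its underside; z is the ring's axis.
- pad_tee: Fixed flat grey square pad, 125 x 125 mm, 4 mm thick, with a flush black silhouette of the tee (T). Origin: centre of the pad's underside; z up. x is the direction in which the silhouette's branch points. When the tee lies exactly on it, tee_grip is at x +14, y 0, z +23 mm here and the axes agree.
- pad_elbow: Fixed flat grey square pad, 125 x 125 mm, 4 mm thick, with a flush black silhouette of the elbow (L). Origin: centre of the pad's underside; z up. The silhouette's arms point to +x and +y from its corner at x -26, y -26 mm. When the elbow lies exactly on it, elbow_grip is at x +14, y -26, z +23 mm here and the axes agree.
- pad_ubend: Fixed flat grey square pad, 125 x 125 mm, 4 mm thick, with a flush black silhouette of the return bend (U). Origin: centre of the pad's underside; z up. x is the direction in which the silhouette's open ends point. When the bend lies exactly on it, ubend_grip is at x -28, y 0, z +23 mm here and the axes agree.
- pad_nut: Fixed flat grey square pad, 125 x 125 mm, 4 mm thick, with a flush black silhouette of the slip nut (a black ring of 58 mm, grey inside). Origin: centre of the pad's underside; z up. When the nut lies exactly on it, nut_center is at x 0, y 0, z +18 mm; its turn does not matter.
- tumbler: Green drinking glass standing loose among the fittings, 72 mm across the rim, 95 mm tall, open upwards. Origin: centre of its underside. To be left where it stands.
Things that resemble listed ones, but are neither listed nor needed, are in the scene too. What is shaped like the part that bears elbow_grip but brown, orange or turquoise is not meant.

How it is judged:
By the outcome, as a careful person would: the job done as asked, in the order asked, and still so for the second after the job is handed in, with the robot touching nothing.
It also fails if it takes over 120 s, if anything falls off the work surface, if the arm or the gripper's body presses on something with over 40 N, if the wrist force passes 120 N, or if a joint passes its speed limit or range.

ROBOT

A 6-joint arm with a two-finger parallel gripper is mounted at the origin on the work surface. World frame = base frame: x ahead of the robot, y to its left, z up, the work surface at z = 0. Lengths are in mm, angles in rad, forces in N, time in s.
With the tool pointing down it reaches from about 350 to 975 mm from the base axis. Payload 7.1 kg.
Tool frame: the origin (TCP) lies on the mounting face of the last link; the fingertips stand 182 mm ahead of it and the grasp point (between the pads) lies 163 mm ahead of it (ctrl.finger_overhang is the distance from the TCP to the fingertips, in mm); z points along the fingers, y is the direction in which the jaws open and shut (so a half turn about z gives the same grasp; the last joint's range is limited). The gripper opens to 88 mm and grips with 3 to 60 N. Pads are 20 mm wide; open, the fingers measure 115 mm over their backs; the gripper's body (75 mm by 178 mm) begins 61 mm behind the grasp point.
Start: joints at [1.319, 0.423, 1.63, -0, 1.089, -0.019], TCP at [144.158, 608.132, 404.675] pointing down, gripper open.
Joint ranges: [-3, 3], [-0.9, 2.11], [0.09, 2.58], [-1.31, 4.45], [0.11, 2.69], [-2.54, 2.54]. Speed limits (rad/s): [2.39, 2.39, 3.01, 3.14, 3.14, 3.14].

INTERFACE

Orientations are given as a rotation vector (axis times angle).
In Python, from workcell import ctrl, viewer, recognise gives the robot as it stands.
- The arm moves only by the shell command python3 -m handwheel 'ROWS'. ROWS is JSON, a list of rows, each an object of numbers: "gripper": the closure, from 0 (fully open) to 1 (shut); "tx", "ty", "tz": the shift along the tool's x, y, z in m; "rx", "ry", "rz": the turn, a rotation vector about the tool's x, y, z in degrees. In form: [{"gripper": .., "tx": .., "ty": .., "tz": .., "rx": .., "ry": .., "rz": ..}, ...]. A call has 1 to 8 rows; each row shifts and turns the commanded pose from where the row before left it, along the tool's axes as they then stand; what a row does not reach is not made up. A row lasts 1/8 s, in which the tool goes at most 62.5 mm and 10.7 degrees, less where a joint would pass 70% of its speed; a pose out of reach is approached as far as the arm can. A call with a gripper value outside its range is refused whole. The fingers move at their own pace and stop on an object; the grip force is fixed at half the most. Time passes only in rows, so rows that do not move let the fingers close. It gives the time, the measured TCP pose, the force and the opening at its end, in the units of the state.
- ctrl.get_obs(): the state, without advancing time (a new reading comes with each control period).
- viewer.get_image(name): name is "side" or "top" or "wrist"; returns a dict with "image" (384x512x3 uint8, red, green, blue), "range_z" (384x512 float32, mm along the optical axis (not along the pixel's ray), 0 where there is no reading), "vfov" (degrees; the focal length in pixels is half the picture's height over the tangent of half this angle, whatever the lens; pixels are square), "cx", "cy" (the principal point, pixels), "k1" (the pictures are not rectified: a ray, as slopes to the right and down, at radius r is drawn at 1 + k1 r^2 times it, then the intrinsics apply), "extrinsics" (4x4, takes a point from world to camera coordinates); the wrist camera has in their place "T_tool_cam" (4x4, takes a point from camera to tool coordinates, whose origin is the TCP and whose axes are the flange's). Camera axes: x right, y up, looking along -z (the intrinsics and any distortion apply to the point x, -y, -z); pixel columns grow to the right and rows downward; lengths in mm; the calibration is good to about 2 mm. A picture is of the moment at which its call begins: read the wrist's pose just before it.
- ctrl.close_job(): hands the job in, once; it reports no verdict.
Trained networks look in a picture, given as the dict that the camera call returned (one of the last four; its "shot" number tells which), for a name from the list of things; names that differ only in an ending like _2 or _b are one class to them, and where a whole thing is asked for, a point or a joint stands for the part that bears it (a point fixed in the world has none). Each returns a list of dicts, best first, with "p" (0 to 1); they miss things now and then, are a little off and sometimes report something else, mostly with a low value. They report only what shows in the picture. A call takes as long as a camera call. They do not tell look-alikes from the thing itself.
- recognise(picture, name): "xy" ([column, row] as shares, 0 to 1, of the picture: columns of its width, rows of its height, amid what is visible of it).
The state is a dict: "t": time; "qpos": joint angles; "qvel": joint speeds; "joint_torque": joint torques, N m; "ee_pos": TCP position; "orientation": TCP orientation; "ft_force": force on the tool from outside, world axes, zero at the start; "moment": the same for the moment, N m; "width": finger opening in mm.
Only numpy, scipy, OpenCV 4.12 (cv2) and the standard library are available. Lean on these libraries where they do the work, as an engineer would, in place of code of your own. Each camera call takes 0.05 s, during which the arm holds its last target.

## Working session

There is one attempt and no reset: what is moved stays moved. The work goes in short steps, Python scripts to look and compute and a shell command to move; the robot and the scene stay as the last step left them, time stands still between calls to the robot, and variables do not carry over. Pictures are saved under pics/ and viewed, and the job is handed in when it is done.

```bash
ls; mkdir -p pics
python3 - <<'E'
from workcell import ctrl, viewer, recognise
import cv2,pickle
print(ctrl.get_obs())
for n in ["side","top","wrist"]:
    p=viewer.get_image(n)
    cv2.imwrite(f"pics/{n}0.png",p["image"][:,:,::-1]); pickle.dump(p,open(f"{n}0.pkl","wb"))
    print({k:v for k,v in p.items() if k not in("image","range_z")})
E
```

```text
pics
{'t': 0.0, 'qpos': array([ 1.31895087e+00,  4.23836119e-01,  1.63069000e+00, -1.75397928e-05,
        1.08859246e+00, -1.89798850e-02]), 'qvel': array([-3.37713795e-04, -1.71799971e-04,  3.07618726e-04, -1.86304744e-05,
        4.14841182e-04, -1.11646620e-03]), 'joint_torque': array([ 2.30284953e-03, -5.44621110e+01, -2.73667824e+01,  6.44582463e-02,
        2.27245566e-02, -1.41539431e-04]), 'ee_pos': array([144.12426895, 607.86861925, 403.90443225]), 'orientation': array([-3.64923530e-01, -3.12013333e+00,  2.37812326e-03]), 'ft_force': array([ 0.30526134,  0.82845347, -0.5281566 ]), 'moment': array([ 3.94955218e-02,  2.71979207e-02, -6.60524970e-05]), 'width': 87.72556615033673}
{'vfov': 44.20371650609425, 'cx': 254.86225522660322, 'cy': 188.28210659210745, 'k1': -0.09885907319964614, 'extrinsics': array([[ 9.08240259e-01,  4.18409372e-01, -5.76441680e-03,
        -4.57524297e+02],
       [-2.67429364e-01,  5.90993375e-01,  7.61057400e-01,
         1.52477856e+02],
       [ 3.21840281e-01, -6.89681396e-01,  6.48658928e-01,
        -2.07299900e+03],
       [ 0.00000000e+00,  0
[... 321 characters left out ...]
 1.87328286e-01,
        -5.25681290e+02],
       [-1.87705159e-01, -1.25234361e-02,  9.82145578e-01,
        -1.45545378e+03],
       [ 0.00000000e+00,  0.00000000e+00,  0.00000000e+00,
         1.00000000e+00]]), 'shot': 2}
{'vfov': 60.25224523978239, 'cx': 255.71208877508693, 'cy': 190.51672539083978, 'k1': -0.06266989736629407, 'T_tool_cam': array([[-1.77480034e-04,  9.61427804e-01,  2.75057351e-01,
         7.49655021e+01],
       [ 9.99999981e-01,  1.47016415e-04,  1.31370282e-04,
        -2.16949488e-01],
       [ 8.58650961e-05,  2.75057369e-01, -9.61427811e-01,
         2.05912325e+01],
       [ 0.00000000e+00,  0.00000000e+00,  0.00000000e+00,
         1.00000000e+00]]), 'shot': 3}
```

View pics/top0.png

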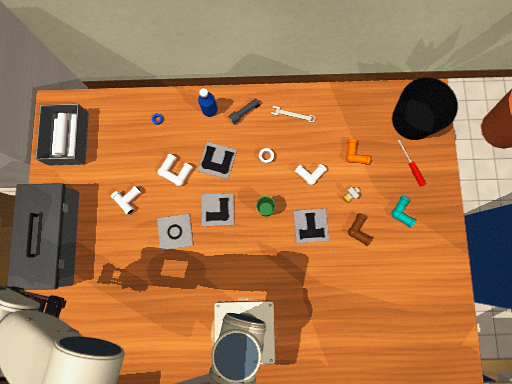

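View pics/side0.png

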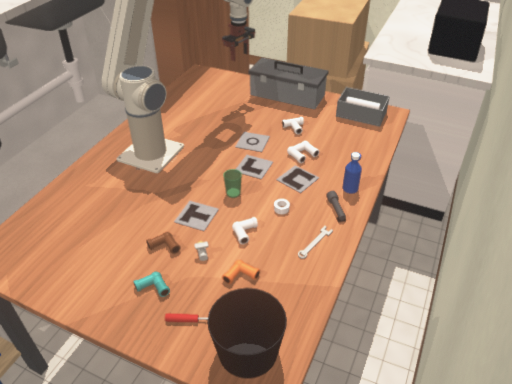

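View pics/wrist0.png

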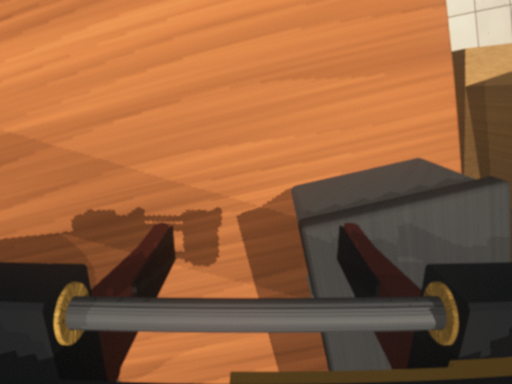

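```bash
cat > h.py <<'E'
import numpy as np,cv2,pickle
from scipy.spatial.transform import Rotation as Rn
from scipy.optimize import minimize
def cyl(p,q,r):
    p=np.array(p,float);q=np.array(q,float);L=np.linalg.norm(q-p);d=(q-p)/L;n=np.array([-d[1],d[0]])
    s=np.arange(0,L+.5,1.5);a=np.linspace(0,2*np.pi,48,endpoint=False)
    S,A=np.meshgrid(s,a);S=S.ravel();A=A.ravel()
    xy=p+S[:,None]*d+(r*np.cos(A))[:,None]*n
    return np.c_[xy,19+r*np.sin(A)]
def disc(p,d,r):
    d=np.array(d,float);n=np.array([-d[1],d[0]]);o=[]
    for rr in np.arange(0,r+.1,1.5):
        a=np.linspace(0,2*np.pi,48,endpoint=False);o.append(np.c_[np.array(p)+(rr*np.cos(a))[:,None]*n,19+rr*np.sin(a)])
    return np.vstack(o)
def arm(p,q):
    p=np.array(p,float);q=np.array(q,float);d=(q-p)/np.linalg.norm(q-p)
    return [cyl(p,q,16),cyl(q-12*d,q,19),disc(q,d,19),disc(q-12*d,d,19)]
def ball(p):
    u=np.linspace(0,np.pi,24);v=np.linspace(0,2*np.pi,48);U,V=np.meshgrid(u,v);U=U.ravel();V=V.ravel()
    return np.c_[p[0]+16*np.sin(U)*np.cos(V),p[1]+16*np.sin(U)*np.sin(V),19+16*np.cos(U)]
def ring():
    o=[]
    for r in np.arange(19,29.1,1):
        a=np.linspace(0,2*np.pi,150);o+=[np.c_[r*np.cos(a),r*np.sin(a),0*a+28]]
    for r in (19,29):
        for z in np.arange(0,28,1.5): o+=[np.c_[r*np.cos(a),r*np.sin(a),0*a+z]]
    return np.vstack(o)
P={'tee':np.vstack(arm((-44,0),(35,0))+arm((-44,0),(-44,48))+arm((-44,0),(-44,-48))),
 'elbow':np.vstack(arm((-40,0),(31,0))+arm((-40,0),(-40,71))+[ball((-40,0))]),
 'ubend':np.vstack(arm((0,-38),(75,-38))+arm((0,38),(75,38))+[cyl((0,-38),(0,38),16),ball((0,38)),ball((0,-38))]),
 'nut':ring()}
OFF={'tee':(14,0),'elbow':(14,-26),'ubend':(-28,0),'nut':(0,0)}
def flat(n):
    # silhouette on the pad, in grip frame, z=4
    q=P[n].copy();xy=np.unique(np.round(q[:,:2]/1.5),axis=0)*1.5
    return np.c_[xy,np.full(len(xy),4.)]
def cam(pic,obs=None):
    E=pic.get('extrinsics')
    if E is None:
        T=np.eye(4);T[:3,:3]=Rn.from_rotvec(obs['orientation']).as_matrix();T[:3,3]=obs['ee_pos']
        E=np.linalg.inv(T@pic['T_tool_cam'])
    f=192/np.tan(np.radians(pic['vfov']/2));return E,f
def proj(pic,E,f,X):
    c=X@E[:3,:3].T+E[:3,3];x=c[:,0]/-c[:,2];y=-c[:,1]/-c[:,2];k=1+pic['k1']*(x*x+y*y)
    return np.c_[pic['cx']+f*x*k,pic['cy']+f*y*k]
def unproj(pic,E,f,u,v,z=None,depth=None):
    xd=(np.asarray(u,float)-pic['cx'])/f;yd=(np.asarray(v,float)-pic['cy'])/f;x,y=xd.copy(),yd.copy()
    for _ in range(15):
        k=1+pic['k1']*(x*x+y*y);x=xd/k;y=yd/k
    d=np.stack([x,-y,-np.ones_like(x)],-1);Ri=E[:3,:3].T;C=-Ri@E[:3,3];w=d@Ri.T
    s=depth if depth is not None else (z-C[2])/w[...,2]
    return C+w*np.asarray(s)[...,None]
def whitemask(im):
    h=cv2.cvtColor(im,cv2.COLOR_RGB2HSV);return ((h[...,1]<60)&(h[...,2]>130)).astype(np.uint8)
def blackmask(im): return (im.max(2)<60).astype(np.uint8)
def render(pic,E,f,pts,pose,shape,s=2):
    x,y,t=pose;c,sn=np.cos(t),np.sin(t)
    X=np.c_[pts[:,0]*c-pts[:,1]*sn+x,pts[:,0]*sn+pts[:,1]*c+y,pts[:,2]]
    uv=((proj(pic,E,f,X)+.5)*s).astype(int);m=np.zeros((shape[0]*s,shape[1]*s),np.uint8)
    ok=(uv>=0).all(1)&(uv[:,0]<shape[1]*s)&(uv[:,1]<shape[0]*s);m[uv[ok,1],uv[ok,0]]=1
    return m
def fit(pic,E,f,pts,mask,pose0,win=None,z0=0,s=2,nth=24,ths=None,noturn=False):
    """mask: observed; restrict to a window around pose0"""
    pts=pts+[0,0,z0];sh=mask.shape
    c=proj(pic,E,f,np.array([[pose0[0],pose0[1],15.]]))[0]
    rr=proj(pic,E,f,np.array([[pose0[0]+130,pose0[1],15.],[pose0[0],pose0[1]+130,15]]))
    R=win or int(np.abs(rr-c).max())
    x0,x1=max(0,int(c[0]-R)),min(sh[1],int(c[0]+R));y0,y1=max(0,int(c[1]-R)),min(sh[0],int(c[1]+R))
    obs=cv2.resize(mask,(sh[1]*s,sh[0]*s),interpolation=cv2.INTER_NEAREST)[y0*s:y1*s,x0*s:x1*s]
    ob=cv2.GaussianBlur(obs.astype(np.float32),(0,0),1.2*s)
    d=-E[2,:3]@np.array([pose0[0],pose0[1],0])-E[2,3]
    k=max(3,int(1.5*f/d*s*1.6)|1);ker=np.ones((k+2,k+2),np.uint8)
    def cost(p):
        m=cv2.morphologyEx(render(pic,E,f,pts,p,sh,s),cv2.MORPH_CLOSE,ker)[y0*s:y1*s,x0*s:x1*s]
        mb=cv2.GaussianBlur(m.astype(np.float32),(0,0),1.2*s)
        return float(((mb-ob)**2).sum()/max(1,obs.sum()))
    best=None
    cand=[pose0[2]] if noturn else ([pose0[2]+i*2*np.pi/nth for i in range(nth)] if ths is None else ths)
    res=[]
    for t in cand: res.append((cost((pose0[0],pose0[1],t)),t))
    res.sort()
    for _,t in res[:1 if noturn else 5]:
        r=minimize(cost,[pose0[0],pose0[1],t],method='Nelder-Mead',options=dict(initial_simplex=np.array([[0,0,0],[10,0,0],[0,10,0],[3,3,.25]])+[pose0[0],pose0[1],t],xatol=.02,fatol=1e-5,maxiter=250))
        if best is None or r.fun<best.fun: best=r
    return best.x,best.fun
E
cat > s1.py <<'E'
from h import *
pic=pickle.load(open('top0.pkl','rb'));E,f=cam(pic);im=pic['image']
W=whitemask(im);B=blackmask(im)
# local-grey black
def blob(u,v,z): return unproj(pic,E,f,np.array([u]),np.array([v]),z)[0]
cv2.imwrite('pics/m0.png',np.hstack([W,B])[60:300]*255)
for n,(u,v),(pu,pv) in [('tee',(125,200),(311,226)),('elbow',(310,173),(218,210)),('ubend',(174,169),(217,160)),('nut',(266,156),(175,232))]:
    X=blob(u,v,19.);win=24
    m=np.zeros_like(W);cc,l,st,_=cv2.connectedComponentsWithStats(W)
    L=np.unique(l[v-10:v+11,u-10:u+11]);L=[i for i in L if i and st[i,4]>60];
    m=np.isin(l,L).astype(np.uint8)
    ys,xs=np.nonzero(m);X=blob(xs.mean(),ys.mean(),19.)
    cen={'tee':(-14,0),'elbow':(-20,15),'ubend':(25,0),'nut':(0,0)}[n]
    best=None
    for i in range(1 if n=='nut' else 12):
        t=i*np.pi/6;c,s=np.cos(t),np.sin(t)
        p0=(X[0]-c*cen[0]+s*cen[1],X[1]-s*cen[0]-c*cen[1],t)
        r=fit(pic,E,f,P[n],m,p0,win=40,noturn=True)
        if best is None or r[1]<best[1]: best=r
    print(n,'part',np.round(best[0],2),round(best[1],3),m.sum())
    m=np.zeros_like(B);m[pv-15:pv+16,pu-15:pu+16]=B[pv-15:pv+16,pu-15:pu+16]
    ys,xs=np.nonzero(m);X=blob(xs.mean(),ys.mean(),4.);b2=None
    for i in range(1 if n=='nut' else 12):
        t=i*np.pi/6;c,s=np.cos(t),np.sin(t)
        p0=(X[0]-c*cen[0]+s*cen[1],X[1]-s*cen[0]-c*cen[1],t)
        r=fit(pic,E,f,flat(n),m,p0,win=40,noturn=True)
        if b2 is None or r[1]<b2[1]: b2=r
    print(n,'goal',np.round(b2[0],2),round(b2[1],3),m.sum())
print('tumbler',blob(265,206,80.))
E
time python3 s1.py
```

```text
tee part [519.32 430.87   5.44] 0.052 342
tee goal [ 3.9935e+02 -2.6046e+02  5.0000e-02] 0.037 325
elbow part [ 587.29 -295.6    -0.79] 0.016 312
elbow goal [ 4.6896e+02  7.2170e+01 -2.0000e-02] 0.022 289
ubend part [587.28 278.82   5.73] 0.016 469
ubend goal [625.86 106.78   5.99] 0.022 421
nut part [ 6.6252e+02 -9.6880e+01  8.0000e-02] 0.031 129
nut goal [3.7348e+02 2.6188e+02 5.0000e-02] 0.142 73
tumbler [452.25639018 -88.03267294  80.        ]
real	0m25.897s
user	0m17.595s
sys	0m9.219s
```

```bash
sleep 1; python3 -c "
import cv2
a=cv2.imread('pics/top0.png')[85:260,95:385];cv2.imwrite('pics/topz.png',cv2.resize(a,None,fx=2.7,fy=2.7,interpolation=cv2.INTER_CUBIC))"
```

```text
(no output)
```

View pics/topz.png

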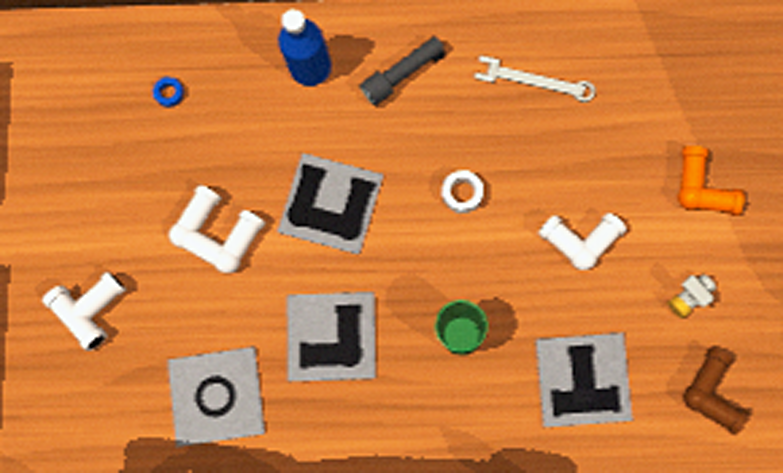

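```bash
cat > plan.py <<'E'
import sys;from h import *
from workcell import ctrl
o=ctrl.get_obs();R=Rn.from_rotvec(o['orientation']).as_matrix();p=o['ee_pos']
psi=np.arctan2(R[1,0],R[0,0])
def plan(x,y,z,ps,ini=None):
    """TCP target; ps yaw of tool x"""
    d=(ps-psi+np.pi)%(2*np.pi)-np.pi
    # tool turns about down axis: rz=-d
    T=np.array([[np.cos(ps),np.sin(ps),0],[np.sin(ps),-np.cos(ps),0],[0,0,-1]])
    Rt=T; rv=Rn.from_matrix(R.T@Rt).as_rotvec(degrees=True)
    t=T.T@(np.array([x,y,z])-p)
    print('t',round(o['t'],2),'pos',np.round(p,1),'psi',round(psi,3),'q6',round(o['qpos'][5],2),'width',round(o['width'],1),'F',np.round(o['ft_force'],1))
    print('turn rx ry rz deg',np.round(rv,2),'then t (m)',np.round(t/1000,4),'rows>=',round(np.linalg.norm(t)/62.5,1),'rotrows',round(np.abs(rv).max()/10.7,1))
if __name__=='__main__':
    a=[float(v) for v in sys.argv[1:]];plan(*a)
E
python3 - <<'E'
import subprocess,numpy as np
ps=5.44-np.pi
print(519.3-70*np.cos(ps),430.9-70*np.sin(ps))
E
python3 plan.py 561 383 400 2.30
```

```text
565.8561268675497 378.6264210992531
t 0.15 pos [144.1 608.  404.1] psi 2.909 q6 -0.02 width 87.4 F [ 0.  -0.1 -1. ]
turn rx ry rz deg [-7.000e-02  2.000e-02  3.488e+01] then t (m) [-0.4455  0.161   0.0041] rows>= 7.6 rotrows 3.3
```

```bash
python3 -m handwheel '[{"rz":8.72},{"rz":8.72},{"rz":8.72},{"rz":8.72}]'; python3 -m handwheel '[{"tx":-0.0495,"ty":0.0179},{"tx":-0.0495,"ty":0.0179},{"tx":-0.0495,"ty":0.0179},{"tx":-0.0495,"ty":0.0179},{"tx":-0.0495,"ty":0.0179},{"tx":-0.0495,"ty":0.0179},{"tx":-0.0495,"ty":0.0179},{"tx":-0.0495,"ty":0.0179}]';python3 -m handwheel '[{"tx":-0.0495,"ty":0.0179},{}]'
cat > look.py <<'E'
import sys;from h import *
from workcell import ctrl,viewer
name=sys.argv[1];o=ctrl.get_obs();p=viewer.get_image('wrist')
pickle.dump((o,p),open(name+'.pkl','wb'));cv2.imwrite('pics/'+name+'.png',p['image'][:,:,::-1])
print(o['t'],np.round(o['ee_pos'],1),o['orientation'])
E
python3 look.py w1
```

```text
0.15 [144.1 608.  404.1] [-3.64807295e-01 -3.12016422e+00  1.87835143e-03]$[0]: bad value
$[0]: bad value
$[0]: bad value
```

View pics/w1.png

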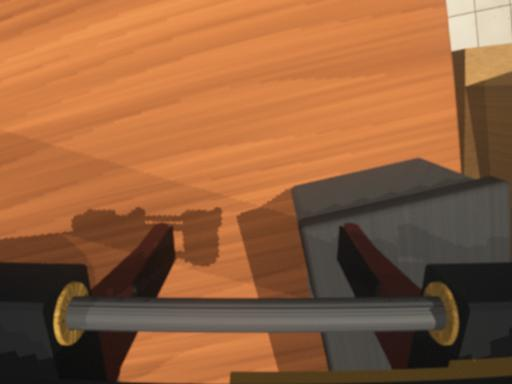

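```bash
python3 -m handwheel '[{"gripper":0,"tx":0,"ty":0,"tz":0,"rx":0,"ry":0,"rz":8.72}]'; python3 -m handwheel '[{"gripper":0,"rz":8.72}]'; python3 -m handwheel '[{"gripper":0,"tx":0,"ty":0,"tz":0,"rz":8.72}]'; python3 plan.py 561 383 400 2.30
```

```text
t: 0.32
ee_pos: [144.1, 608.0, 404.4]
orientation: [-0.606, -3.083, 0.001]
ft_force: [0.3, -0.1, -0.6]
width: 87.7
t 0.33 pos [144.1 608.  404.4] psi 2.753 q6 0.14 width 87.7 F [ 0.3 -0.1 -0.6]
turn rx ry rz deg [-3.000e-02  1.000e-02  2.597e+01] then t (m) [-0.4456  0.1609  0.0044] rows>= 7.6 rotrows 2.4$[0]: bad value
$[0]: bad value
```

```bash
python3 -m handwheel '[{"gripper":0,"tx":0,"ty":0,"tz":0,"rx":0,"ry":0,"rz":8.66},{"gripper":0,"tx":0,"ty":0,"tz":0,"rx":0,"ry":0,"rz":8.66},{"gripper":0,"tx":0,"ty":0,"tz":0,"rx":0,"ry":0,"rz":8.66},{"gripper":0,"tx":-0.0557,"ty":0.0201,"tz":0,"rx":0,"ry":0,"rz":0},{"gripper":0,"tx":-0.0557,"ty":0.0201,"tz":0,"rx":0,"ry":0,"rz":0},{"gripper":0,"tx":-0.0557,"ty":0.0201,"tz":0,"rx":0,"ry":0,"rz":0},{"gripper":0,"tx":-0.0557,"ty":0.0201,"tz":0,"rx":0,"ry":0,"rz":0},{"gripper":0,"tx":-0.0557,"ty":0.0201,"tz":0,"rx":0,"ry":0,"rz":0}]'; python3 -m handwheel '[{"gripper":0,"tx":-0.0557,"ty":0.0201,"tz":0,"rx":0,"ry":0,"rz":0},{"gripper":0,"tx":-0.0557,"ty":0.0201,"tz":0,"rx":0,"ry":0,"rz":0},{"gripper":0,"tx":-0.0557,"ty":0.0201,"tz":0,"rx":0,"ry":0,"rz":0},{"gripper":0,"tx":0,"ty":0,"tz":0,"rx":0,"ry":0,"rz":0},{"gripper":0,"tx":0,"ty":0,"tz":0,"rx":0,"ry":0,"rz":0}]'; python3 plan.py 561 383 400 2.30; python3 look.py w1
```

```text
t: 1.32
ee_pos: [406.6, 467.1, 404.6]
orientation: [-1.279, -2.87, -0.0]
ft_force: [-0.1, 0.5, 0.7]
width: 87.7
t: 1.95
ee_pos: [561.4, 384.2, 404.2]
orientation: [-1.279, -2.868, 0.001]
ft_force: [0.0, -0.1, -0.8]
width: 87.8
t 1.95 pos [561.4 384.2 404.2] psi 2.302 q6 -0.15 width 87.8 F [ 0.  -0.1 -0.8]
turn rx ry rz deg [-0.06 -0.03  0.14] then t (m) [-0.0006 -0.001   0.0042] rows>= 0.1 rotrows 0.0
1.95 [561.4 384.2 404.2] [-1.27944533e+00 -2.86818619e+00  1.24686688e-03]
```

View pics/w1.png

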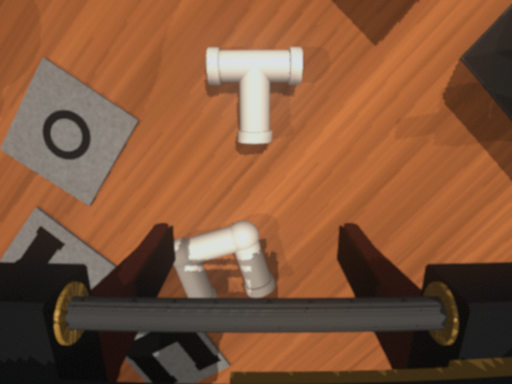

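```bash
cat > wfit.py <<'E'
# usage: wfit.py shot kind(part|goal) name x y th
import sys;from h import *
def run(shot,kind,n,x,y,th,z0=0):
    o,pic=pickle.load(open(shot+'.pkl','rb'));E,f=cam(pic,o);im=pic['image']
    pts=P[n]+[0,0,z0] if kind=='part' else flat(n)
    M=whitemask(im) if kind=='part' else blackmask(im)
    r0=cv2.dilate(cv2.morphologyEx(render(pic,E,f,pts,(x,y,th),M.shape,1),cv2.MORPH_CLOSE,np.ones((7,7))),np.ones((31,31)))
    c,l,st,_=cv2.connectedComponentsWithStats(M)
    keep=[i for i in np.unique(l[(r0>0)&(M>0)]) if st[i,4]>80 and (l==i)[r0>0].sum()>.6*st[i,4]]
    m=np.isin(l,keep).astype(np.uint8)
    best=fit(pic,E,f,pts,m,(x,y,th),win=200,noturn=True)
    best=fit(pic,E,f,pts,m,best[0],win=200,noturn=True)
    ov=im[:,:,::-1].copy();rr=cv2.morphologyEx(render(pic,E,f,pts,best[0],M.shape,1),cv2.MORPH_CLOSE,np.ones((7,7),np.uint8))
    cs,_=cv2.findContours(rr,cv2.RETR_LIST,cv2.CHAIN_APPROX_NONE);cv2.drawContours(ov,cs,-1,(255,0,255),1)
    cv2.imwrite(f'pics/fit_{shot}_{n}_{kind}.png',ov)
    print(shot,kind,n,np.round(best[0],3),'cost',round(best[1],4),'px',m.sum());return best
if __name__=='__main__':
    a=sys.argv;run(a[1],a[2],a[3],*[float(v) for v in a[4:]])
E
python3 wfit.py w1 part tee 519.3 430.9 5.44; python3 wfit.py w1 goal nut 373.5 261.9 0
```

```text
w1 part tee [518.566 429.092   5.445] cost 0.0264 px 4810
w1 goal nut [3.73788e+02 2.61453e+02 7.60000e-02] cost 0.1045 px 808
```

```bash
python3 plan.py 518.6 429.1 187 2.3034
```

```text
t 2.0 pos [560.8 384.7 404.3] psi 2.304 q6 -0.15 width 88.1 F [ 0.3  0.3 -0. ]
turn rx ry rz deg [-0.05 -0.03  0.01] then t (m) [ 0.0612 -0.0017  0.2173] rows>= 3.6 rotrows 0.0
```

```bash
python3 -m handwheel '[{"gripper":0,"tx":0.0306,"ty":-0.0009,"tz":0.03,"rx":0,"ry":0,"rz":0},{"gripper":0,"tx":0.0306,"ty":-0.0008,"tz":0.03,"rx":0,"ry":0,"rz":0},{"gripper":0,"tx":0,"ty":0,"tz":0.05,"rx":0,"ry":0,"rz":0},{"gripper":0,"tx":0,"ty":0,"tz":0.05,"rx":0,"ry":0,"rz":0},{"gripper":0,"tx":0,"ty":0,"tz":0.035,"rx":0,"ry":0,"rz":0},{"gripper":0,"tx":0,"ty":0,"tz":0.0223,"rx":0,"ry":0,"rz":0},{"gripper":0,"tx":0,"ty":0,"tz":0,"rx":0,"ry":0,"rz":0},{"gripper":1,"tx":0,"ty":0,"tz":0,"rx":0,"ry":0,"rz":0}]'; python3 plan.py 518.6 429.1 187 2.3034;  python3 -m handwheel '[{"gripper":1,"tx":0,"ty":0,"tz":0,"rx":0,"ry":0,"rz":0},{"gripper":1,"tx":0,"ty":0,"tz":0,"rx":0,"ry":0,"rz":0},{"gripper":1,"tx":0,"ty":0,"tz":0,"rx":0,"ry":0,"rz":0},{"gripper":1,"tx":0,"ty":0,"tz":0,"rx":0,"ry":0,"rz":0}]'; python3 plan.py 518.6 429.1 187 2.3034
```

```text
t: 3.0
ee_pos: [519.8, 429.4, 188.9]
orientation: [1.278, 2.869, 0.003]
ft_force: [1.2, 1.1, 1.5]
width: 81.4
t 3.0 pos [519.8 429.4 188.9] psi 2.304 q6 -0.06 width 81.4 F [1.2 1.1 1.5]
turn rx ry rz deg [0.13 0.01 0.01] then t (m) [ 0.0006 -0.0011  0.0019] rows>= 0.0 rotrows 0.0
t: 3.5
ee_pos: [519.6, 428.6, 187.6]
orientation: [1.279, 2.869, 0.0]
ft_force: [-0.1, -0.3, 0.7]
width: 41.3
t 3.5 pos [519.6 428.6 187.6] psi 2.303 q6 -0.06 width 41.3 F [-0.1 -0.3  0.7]
turn rx ry rz deg [ 0.01  0.   -0.02] then t (m) [ 0.001  -0.0004  0.0006] rows>= 0.0 rotrows 0.0
```

```bash
python3 -m handwheel '[{"gripper":1,"tx":0,"ty":0,"tz":0,"rx":0,"ry":0,"rz":0},{"gripper":1,"tx":0,"ty":0,"tz":0,"rx":0,"ry":0,"rz":0},{"gripper":1,"tx":0,"ty":0,"tz":0,"rx":0,"ry":0,"rz":0},{"gripper":1,"tx":0,"ty":0,"tz":-0.01,"rx":0,"ry":0,"rz":0},{"gripper":1,"tx":0,"ty":0,"tz":-0.03,"rx":0,"ry":0,"rz":0},{"gripper":1,"tx":0,"ty":0,"tz":-0.05,"rx":0,"ry":0,"rz":0},{"gripper":1,"tx":0,"ty":0,"tz":-0.05,"rx":0,"ry":0,"rz":0},{"gripper":1,"tx":0,"ty":0,"tz":-0.05,"rx":0,"ry":0,"rz":0}]'; python3 look.py w2; python3 plan.py 399.4 -260.5 377 3.1916
```

```text
t: 4.5
ee_pos: [519.2, 428.5, 379.5]
orientation: [1.279, 2.869, 0.0]
ft_force: [-0.1, 0.3, -1.3]
width: 31.8
4.5 [519.2 428.5 379.5] [1.27872000e+00 2.86946187e+00 2.52889306e-04]
t 4.55 pos [520.7 429.7 387.1] psi 2.303 q6 -0.06 width 31.3 F [2.3 1.4 3.3]
turn rx ry rz deg [  0.55   0.3  -50.9 ] then t (m) [ 0.1556 -0.6833  0.0101] rows>= 11.2 rotrows 4.8
```

View pics/w2.png

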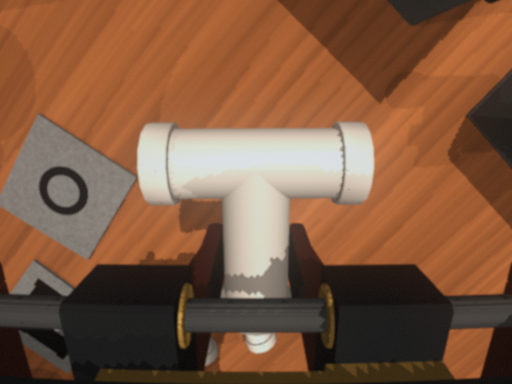

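```bash
python3 -m handwheel '[{"gripper":1,"tx":0,"ty":0,"tz":0,"rx":0,"ry":0,"rz":-8.5},{"gripper":1,"tx":0,"ty":0,"tz":0,"rx":0,"ry":0,"rz":-8.5},{"gripper":1,"tx":0,"ty":0,"tz":0,"rx":0,"ry":0,"rz":-8.5},{"gripper":1,"tx":0,"ty":0,"tz":0,"rx":0,"ry":0,"rz":-8.5},{"gripper":1,"tx":0,"ty":0,"tz":0,"rx":0,"ry":0,"rz":-8.5},{"gripper":1,"tx":0,"ty":0,"tz":0,"rx":0,"ry":0,"rz":-8.4},{"gripper":1,"tx":0,"ty":0,"tz":0,"rx":0,"ry":0,"rz":0}]'; python3 plan.py 375 -85 380 3.1916
```

```text
t: 5.42
ee_pos: [519.4, 428.6, 377.5]
orientation: [0.076, -3.141, -0.0]
ft_force: [-0.1, 0.5, -1.3]
width: 31.4
t 5.42 pos [519.4 428.6 377.5] psi -3.093 q6 -0.95 width 31.4 F [-0.1  0.5 -1.3]
turn rx ry rz deg [ 0.   -0.   -0.08] then t (m) [ 0.1698 -0.5057 -0.0025] rows>= 8.5 rotrows 0.0
```

```bash
python3 -m handwheel '[{"gripper":1,"tx":0.017,"ty":-0.0506,"tz":0,"rx":0,"ry":0,"rz":0},{"gripper":1,"tx":0.017,"ty":-0.0506,"tz":0,"rx":0,"ry":0,"rz":0},{"gripper":1,"tx":0.017,"ty":-0.0506,"tz":0,"rx":0,"ry":0,"rz":0},{"gripper":1,"tx":0.017,"ty":-0.0506,"tz":0,"rx":0,"ry":0,"rz":0},{"gripper":1,"tx":0.017,"ty":-0.0506,"tz":0,"rx":0,"ry":0,"rz":0}]'; python3 -m handwheel '[{"gripper":1,"tx":0.017,"ty":-0.0506,"tz":0,"rx":0,"ry":0,"rz":0},{"gripper":1,"tx":0.017,"ty":-0.0506,"tz":0,"rx":0,"ry":0,"rz":0},{"gripper":1,"tx":0.017,"ty":-0.0506,"tz":0,"rx":0,"ry":0,"rz":0},{"gripper":1,"tx":0.017,"ty":-0.0506,"tz":0,"rx":0,"ry":0,"rz":0},{"gripper":1,"tx":0.017,"ty":-0.0506,"tz":0,"rx":0,"ry":0,"rz":0},{"gripper":1,"tx":0,"ty":0,"tz":0,"rx":0,"ry":0,"rz":0},{"gripper":1,"tx":0,"ty":0,"tz":0,"rx":0,"ry":0,"rz":0}]';  python3 look.py w3; python3 plan.py 399.4 -260.5 377 3.1916
```

```text
t: 6.05
ee_pos: [446.5, 170.3, 377.7]
orientation: [-0.073, 3.14, 0.0]
ft_force: [0.7, -0.7, -1.4]
width: 31.7
t: 6.92
ee_pos: [375.0, -85.2, 377.6]
orientation: [-0.073, 3.14, 0.0]
ft_force: [0.1, -0.1, -1.6]
width: 31.5
6.925 [375.  -85.2 377.6] [-7.34848025e-02  3.13994408e+00  1.25739559e-04]
t 6.97 pos [375.2 -84.7 377.6] psi -3.093 q6 -1.87 width 31.4 F [-0.   0.4 -1.3]
turn rx ry rz deg [ 0.01  0.03 -0.07] then t (m) [-0.0154 -0.1768  0.0006] rows>= 2.8 rotrows 0.0
```

View pics/w3.png

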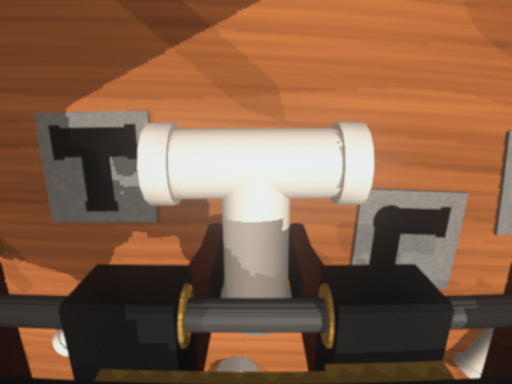

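```bash
python3 wfit.py w3 goal tee 399.4 -260.5 0.05;  python3 wfit.py w3 part tee 375 -85.2 0.05 190.3; python3 -c "
import cv2,numpy as np
a=cv2.imread('pics/fit_w3_tee_goal.png')[90:300,20:400];b=cv2.imread('pics/fit_w3_tee_part.png')[90:300,20:400]
cv2.imwrite('pics/c1.png',cv2.resize(np.vstack([a,b]),None,fx=1.4,fy=1.4))"
```

```text
w3 goal tee [ 3.99365e+02 -2.61195e+02  5.20000e-02] cost 0.0161 px 4002
w3 part tee [ 3.73633e+02 -8.64400e+01  4.70000e-02] cost 0.3122 px 29056
```

View pics/c1.png

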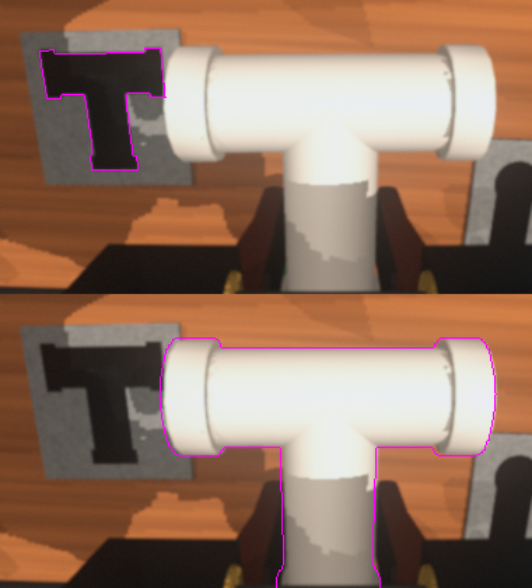

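```bash
python3 plan.py 400.3 -260.8 192.2 3.194
```

```text
t 6.97 pos [375.2 -84.7 377.6] psi -3.093 q6 -1.87 width 31.4 F [-0.   0.4 -1.3]
turn rx ry rz deg [ 0.01  0.03 -0.21] then t (m) [-0.0159 -0.1772  0.1854] rows>= 4.1 rotrows 0.0
```

```bash
python3 -m handwheel '[{"gripper":1,"tx":-0.004,"ty":-0.0443,"tz":0,"rx":0,"ry":0,"rz":-0.2},{"gripper":1,"tx":-0.004,"ty":-0.0443,"tz":0,"rx":0,"ry":0,"rz":0},{"gripper":1,"tx":-0.004,"ty":-0.0443,"tz":0,"rx":0,"ry":0,"rz":0},{"gripper":1,"tx":-0.0039,"ty":-0.0443,"tz":0,"rx":0,"ry":0,"rz":0},{"gripper":1,"tx":0,"ty":0,"tz":0.05,"rx":0,"ry":0,"rz":0},{"gripper":1,"tx":0,"ty":0,"tz":0.05,"rx":0,"ry":0,"rz":0},{"gripper":1,"tx":0,"ty":0,"tz":0.05,"rx":0,"ry":0,"rz":0},{"gripper":1,"tx":0,"ty":0,"tz":0.02,"rx":0,"ry":0,"rz":0}]';python3 -m handwheel '[{"gripper":1,"tx":0,"ty":0,"tz":0,"rx":0,"ry":0,"rz":0}]'; python3 plan.py 400.3 -260.8 192.2 3.194
```

```text
t: 7.98
ee_pos: [400.5, -259.3, 204.7]
orientation: [0.087, -3.137, -0.004]
ft_force: [0.6, 0.1, -1.4]
width: 31.2
t: 8.1
ee_pos: [400.6, -259.7, 205.9]
orientation: [0.087, -3.137, -0.003]
ft_force: [0.0, -0.7, -2.3]
width: 31.1
t 8.1 pos [ 400.6 -259.7  205.9] psi -3.086 q6 -2.23 width 31.1 F [ 0.  -0.7 -2.3]
turn rx ry rz deg [ 0.13 -0.16  0.17] then t (m) [ 0.0004 -0.001   0.0137] rows>= 0.2 rotrows 0.0
```

```bash
python3 -m handwheel '[{"gripper":1,"tx":0.0002,"ty":-0.0008,"tz":0.006,"rx":0,"ry":0,"rz":0},{"gripper":1,"tx":0,"ty":0,"tz":0.004,"rx":0,"ry":0,"rz":0},{"gripper":1,"tx":0,"ty":0,"tz":0,"rx":0,"ry":0,"rz":0},{"gripper":1,"tx":0,"ty":0,"tz":0,"rx":0,"ry":0,"rz":0}]'; python3 plan.py 400.3 -260.8 192.2 3.194
```

```text
t: 8.6
ee_pos: [400.1, -262.3, 197.8]
orientation: [-0.084, 3.14, -0.001]
ft_force: [-0.4, 0.8, -2.0]
width: 31.1
t 8.6 pos [ 400.1 -262.3  197.8] psi -3.088 q6 -2.23 width 31.1 F [-0.4  0.8 -2. ]
turn rx ry rz deg [-0.03  0.04  0.05] then t (m) [-0.0003  0.0014  0.0056] rows>= 0.1 rotrows 0.0
```

```bash
python3 -m handwheel '[{"gripper":1,"tx":-0.0003,"ty":0.0014,"tz":0.0035,"rx":0,"ry":0,"rz":0},{"gripper":1,"tx":0,"ty":0,"tz":0.0021,"rx":0,"ry":0,"rz":0},{"gripper":1,"tx":0,"ty":0,"tz":0,"rx":0,"ry":0,"rz":0},{"gripper":1,"tx":0,"ty":0,"tz":0,"rx":0,"ry":0,"rz":0}]'; python3 plan.py 400.3 -260.8 192.2 3.194
```

```text
t: 9.1
ee_pos: [400.2, -260.7, 191.7]
orientation: [0.084, -3.14, -0.0]
ft_force: [0.7, 0.5, -0.6]
width: 31.3
t 9.1 pos [ 400.2 -260.7  191.7] psi -3.088 q6 -2.23 width 31.3 F [ 0.7  0.5 -0.6]
turn rx ry rz deg [ 0.01 -0.01  0.06] then t (m) [-0.0001 -0.0001 -0.0005] rows>= 0.0 rotrows 0.0
```

```bash
python3 -m handwheel '[{"gripper":0,"tx":0,"ty":0,"tz":0,"rx":0,"ry":0,"rz":0},{"gripper":0,"tx":0,"ty":0,"tz":0,"rx":0,"ry":0,"rz":0},{"gripper":0,"tx":0,"ty":0,"tz":0,"rx":0,"ry":0,"rz":0},{"gripper":0,"tx":0,"ty":0,"tz":0,"rx":0,"ry":0,"rz":0},{"gripper":0,"tx":0,"ty":0,"tz":-0.03,"rx":0,"ry":0,"rz":0},{"gripper":0,"tx":0,"ty":0,"tz":-0.05,"rx":0,"ry":0,"rz":0},{"gripper":0,"tx":0,"ty":0,"tz":-0.06,"rx":0,"ry":0,"rz":0},{"gripper":0,"tx":0,"ty":0,"tz":-0.06,"rx":0,"ry":0,"rz":0}]';python3 -m handwheel '[{"gripper":0,"tx":0,"ty":0,"tz":0,"rx":0,"ry":0,"rz":0},{"gripper":0,"tx":0,"ty":0,"tz":0,"rx":0,"ry":0,"rz":0}]';  python3 look.py w4; python3 plan.py 638 -344 400 2.35
```

```text
t: 10.1
ee_pos: [399.9, -260.5, 393.6]
orientation: [0.084, -3.14, -0.0]
ft_force: [0.7, 0.2, 0.0]
width: 87.8
t: 10.35
ee_pos: [399.8, -260.4, 391.4]
orientation: [0.084, -3.14, -0.0]
ft_force: [-0.5, -0.6, -0.3]
width: 88.0
10.35 [ 399.8 -260.4  391.4] [ 8.38721104e-02 -3.14020252e+00 -2.69306058e-04]
t 10.4 pos [ 399.7 -260.3  390.5] psi -3.088 q6 -2.23 width 87.7 F [ 0.5  0.2 -0.3]
turn rx ry rz deg [ 3.000e-02 -1.300e-01  4.842e+01] then t (m) [-0.227   0.1108 -0.0095] rows>= 4.0 rotrows 4.5
```

View pics/w4.png

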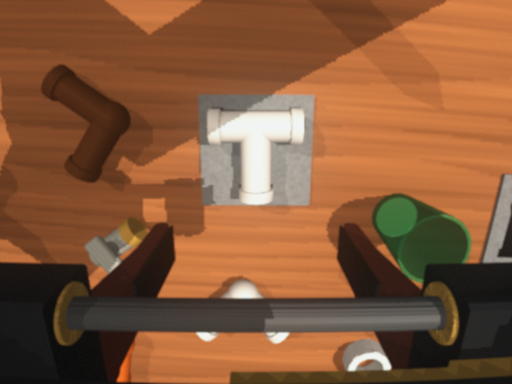

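```bash
python3 wfit.py w4 part tee 399.4 -261 0.05 4; python3 -m handwheel '[{"gripper":0,"tx":0,"ty":0,"tz":0,"rx":0,"ry":0,"rz":9.7},{"gripper":0,"tx":0,"ty":0,"tz":0,"rx":0,"ry":0,"rz":9.7},{"gripper":0,"tx":0,"ty":0,"tz":0,"rx":0,"ry":0,"rz":9.7},{"gripper":0,"tx":0,"ty":0,"tz":0,"rx":0,"ry":0,"rz":9.7},{"gripper":0,"tx":0,"ty":0,"tz":0,"rx":0,"ry":0,"rz":9.6}]';python3 -m handwheel '[{"gripper":0,"tx":-0.0454,"ty":0.0222,"tz":-0.002,"rx":0,"ry":0,"rz":0},{"gripper":0,"tx":-0.0454,"ty":0.0222,"tz":-0.002,"rx":0,"ry":0,"rz":0},{"gripper":0,"tx":-0.0454,"ty":0.0222,"tz":-0.002,"rx":0,"ry":0,"rz":0},{"gripper":0,"tx":-0.0454,"ty":0.0222,"tz":-0.002,"rx":0,"ry":0,"rz":0},{"gripper":0,"tx":-0.0454,"ty":0.022,"tz":-0.002,"rx":0,"ry":0,"rz":0},{"gripper":0,"tx":0,"ty":0,"tz":0,"rx":0,"ry":0,"rz":0},{"gripper":0,"tx":0,"ty":0,"tz":0,"rx":0,"ry":0,"rz":0}]';  python3 look.py w5;python3 wfit.py w5 part elbow 587.3 -295.6 -0.79
```

```text
w4 part tee [ 3.96017e+02 -2.52130e+02  1.88000e-01] cost 0.4391 px 10338
t: 11.02
ee_pos: [399.8, -260.4, 389.5]
orientation: [-1.217, -2.891, -0.001]
ft_force: [0.7, 0.1, 0.5]
width: 88.0
t: 11.9
ee_pos: [637.7, -343.9, 398.9]
orientation: [-1.209, -2.894, -0.001]
ft_force: [-1.2, -0.1, -0.5]
width: 88.0
11.9 [ 637.7 -343.9  398.9] [-1.20884986e+00 -2.89440587e+00 -7.18055951e-04]
w5 part elbow [ 587.378 -295.947   -0.771] cost 0.0229 px 4461
```

View pics/fit_w5_elbow_part.png

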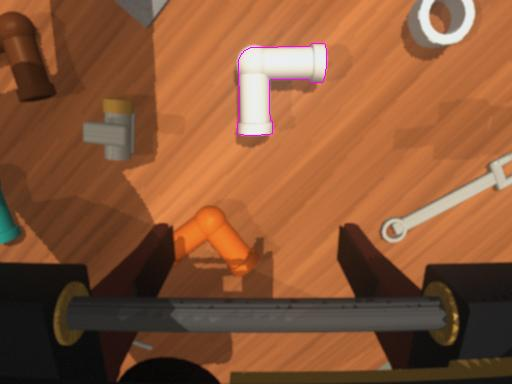

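```bash
python3 plan.py 587.4 -295.9 187.3 2.3706
```

```text
t 11.95 pos [ 637.4 -343.8  399.7] psi 2.35 q6 -1.29 width 87.7 F [-0.6  0.4 -0.1]
turn rx ry rz deg [-0.07 -0.22 -1.17] then t (m) [ 0.0693 -0.0005  0.2124] rows>= 3.6 rotrows 0.1
```

```bash
python3 -m handwheel '[{"gripper":0,"tx":0,"ty":0,"tz":0,"rx":0,"ry":0,"rz":-1.2},{"gripper":0,"tx":0.0346,"ty":-0.0003,"tz":0.03,"rx":0,"ry":0,"rz":0},{"gripper":0,"tx":0.0347,"ty":-0.0002,"tz":0.03,"rx":0,"ry":0,"rz":0},{"gripper":0,"tx":0,"ty":0,"tz":0.05,"rx":0,"ry":0,"rz":0},{"gripper":0,"tx":0,"ty":0,"tz":0.05,"rx":0,"ry":0,"rz":0},{"gripper":0,"tx":0,"ty":0,"tz":0.03,"rx":0,"ry":0,"rz":0},{"gripper":0,"tx":0,"ty":0,"tz":0.015,"rx":0,"ry":0,"rz":0},{"gripper":0,"tx":0,"ty":0,"tz":0,"rx":0,"ry":0,"rz":0}]';python3 -m handwheel '[{"gripper":0,"tx":0,"ty":0,"tz":0,"rx":0,"ry":0,"rz":0}]'; python3 plan.py 587.4 -295.9 187.3 2.3706
```

```text
t: 12.95
ee_pos: [588.1, -296.3, 196.6]
orientation: [-1.18, -2.911, -0.0]
ft_force: [1.0, 0.1, -0.9]
width: 87.6
t: 13.08
ee_pos: [589.0, -296.7, 198.4]
orientation: [1.179, 2.909, -0.0]
ft_force: [0.0, -0.0, 0.4]
width: 87.9
t 13.07 pos [ 589.  -296.7  198.4] psi 2.371 q6 -1.29 width 87.9 F [ 0.  -0.   0.4]
turn rx ry rz deg [0.04 0.13 0.04] then t (m) [ 0.0017 -0.0006  0.0111] rows>= 0.2 rotrows 0.0
```

```bash
python3 -m handwheel '[{"gripper":0,"tx":0.001,"ty":-0.0003,"tz":0.006,"rx":0,"ry":0,"rz":0},{"gripper":0,"tx":0,"ty":0,"tz":0.0035,"rx":0,"ry":0,"rz":0},{"gripper":0,"tx":0,"ty":0,"tz":0,"rx":0,"ry":0,"rz":0},{"gripper":0,"tx":0,"ty":0,"tz":0,"rx":0,"ry":0,"rz":0}]'; python3 plan.py 587.4 -295.9 187.3 2.3706;python3 -m handwheel '[{"gripper":1,"tx":0,"ty":0,"tz":0,"rx":0,"ry":0,"rz":0},{"gripper":1,"tx":0,"ty":0,"tz":0,"rx":0,"ry":0,"rz":0},{"gripper":1,"tx":0,"ty":0,"tz":0,"rx":0,"ry":0,"rz":0},{"gripper":1,"tx":0,"ty":0,"tz":0,"rx":0,"ry":0,"rz":0},{"gripper":1,"tx":0,"ty":0,"tz":0,"rx":0,"ry":0,"rz":0},{"gripper":1,"tx":0,"ty":0,"tz":0,"rx":0,"ry":0,"rz":0},{"gripper":1,"tx":0,"ty":0,"tz":0,"rx":0,"ry":0,"rz":0}]'; python3 plan.py 587.4 -295.9 187.3 2.3706
```

```text
t: 13.58
ee_pos: [587.6, -295.9, 187.3]
orientation: [1.18, 2.911, -0.0]
ft_force: [-0.9, -0.6, -0.0]
width: 87.6
t 13.57 pos [ 587.6 -295.9  187.3] psi 2.371 q6 -1.29 width 87.6 F [-0.9 -0.6 -0. ]
turn rx ry rz deg [0.   0.01 0.04] then t (m) [ 0.0002 -0.0002  0.    ] rows>= 0.0 rotrows 0.0
t: 14.45
ee_pos: [587.6, -295.9, 187.3]
orientation: [1.18, 2.911, -0.0]
ft_force: [0.3, -0.0, -0.1]
width: 31.7
t 14.45 pos [ 587.6 -295.9  187.3] psi 2.371 q6 -1.29 width 31.7 F [ 0.3 -0.  -0.1]
turn rx ry rz deg [-0.    0.    0.04] then t (m) [ 0.0001 -0.0001 -0.    ] rows>= 0.0 rotrows 0.0
```

```bash
python3 -m handwheel '[{"gripper":1,"tx":0,"ty":0,"tz":-0.01,"rx":0,"ry":0,"rz":0},{"gripper":1,"tx":0,"ty":0,"tz":-0.03,"rx":0,"ry":0,"rz":0},{"gripper":1,"tx":0,"ty":0,"tz":-0.05,"rx":0,"ry":0,"rz":0},{"gripper":1,"tx":0,"ty":0,"tz":-0.05,"rx":0,"ry":0,"rz":-8.6},{"gripper":1,"tx":0,"ty":0,"tz":-0.05,"rx":0,"ry":0,"rz":-8.6},{"gripper":1,"tx":0,"ty":0,"tz":0,"rx":0,"ry":0,"rz":-8.6},{"gripper":1,"tx":0,"ty":0,"tz":0,"rx":0,"ry":0,"rz":-8.6},{"gripper":1,"tx":0,"ty":0,"tz":0,"rx":0,"ry":0,"rz":-8.6}]';python3 -m handwheel '[{"gripper":1,"tx":0,"ty":0,"tz":0,"rx":0,"ry":0,"rz":0},{"gripper":1,"tx":0,"ty":0,"tz":0,"rx":0,"ry":0,"rz":0}]';  python3 plan.py 575 -20 377 3.1216
```

```text
t: 15.45
ee_pos: [587.4, -295.8, 378.2]
orientation: [0.023, 3.141, -0.001]
ft_force: [-1.3, 1.5, -1.7]
width: 31.6
t: 15.7
ee_pos: [587.5, -295.8, 377.5]
orientation: [0.036, 3.141, -0.0]
ft_force: [-0.0, 0.1, 0.1]
width: 31.4
t 15.7 pos [ 587.5 -295.8  377.5] psi 3.119 q6 -2.03 width 31.4 F [-0.   0.1  0.1]
turn rx ry rz deg [-0.    0.01 -0.16] then t (m) [0.018  0.2755 0.0005] rows>= 4.4 rotrows 0.0
```

```bash
python3 -m handwheel '[{"gripper":1,"tx":0.003,"ty":0.0459,"tz":0,"rx":0,"ry":0,"rz":-0.1},{"gripper":1,"tx":0.003,"ty":0.0459,"tz":0,"rx":0,"ry":0,"rz":0},{"gripper":1,"tx":0.003,"ty":0.0459,"tz":0,"rx":0,"ry":0,"rz":0},{"gripper":1,"tx":0.003,"ty":0.0459,"tz":0,"rx":0,"ry":0,"rz":0},{"gripper":1,"tx":0.003,"ty":0.0459,"tz":0,"rx":0,"ry":0,"rz":0},{"gripper":1,"tx":0.003,"ty":0.0459,"tz":0,"rx":0,"ry":0,"rz":0},{"gripper":1,"tx":0,"ty":0,"tz":0,"rx":0,"ry":0,"rz":0},{"gripper":1,"tx":0,"ty":0,"tz":0,"rx":0,"ry":0,"rz":0}]'; python3 look.py w6; python3 wfit.py w6 goal elbow 469 72.2 -0.02;  python3 wfit.py w6 part elbow 575 -20 -0.02 190.3; python3 plan.py 469 72.2 377 3.1216
```

```text
t: 16.7
ee_pos: [574.8, -20.3, 377.4]
orientation: [0.029, 3.141, -0.001]
ft_force: [0.4, 0.0, -1.8]
width: 31.3
16.7 [574.8 -20.3 377.4] [ 2.90969689e-02  3.14115950e+00 -5.83645607e-04]
w6 goal elbow [ 4.68225e+02  6.97000e+01 -1.10000e-02] cost 0.1584 px 3864
w6 part elbow [ 5.73611e+02 -2.17740e+01 -4.70000e-02] cost 0.1891 px 20213
t 16.75 pos [574.8 -20.9 377.4] psi 3.122 q6 -1.61 width 31.5 F [ 0.7 -0.4 -0.2]
turn rx ry rz deg [-0.02  0.01  0.04] then t (m) [0.1076 0.091  0.0004] rows>= 2.3 rotrows 0.0
```

View pics/fit_w6_elbow_goal.png

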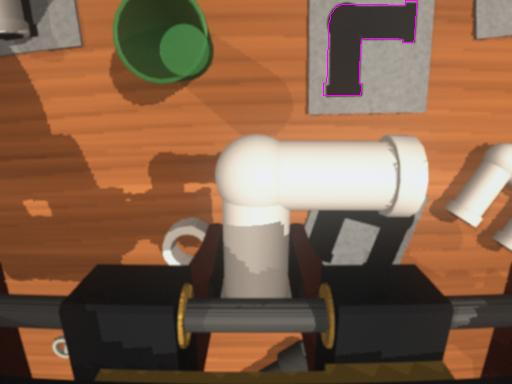

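View pics/fit_w6_elbow_part.png

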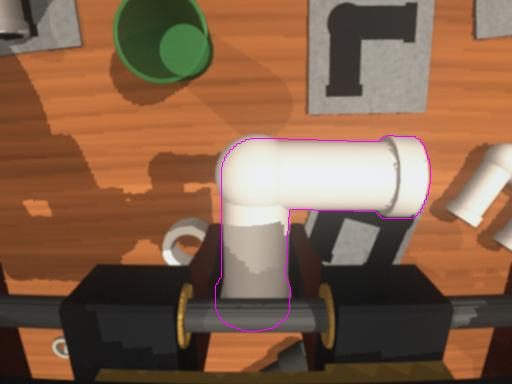

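```bash
sed -i 's/\[0\]+16\*np.sin/[0]+19*np.sin/; s/\[1\]+16\*np.sin/[1]+19*np.sin/; s/19+16\*np.cos(U)/19+19*np.cos(U)/' h.py
python3 - <<'E'
s=open('h.py').read()
s=s.replace("noturn=False):","noturn=False,rowmax=None):").replace("y0,y1=max(0,int(c[1]-R)),min(sh[0],int(c[1]+R))","y0,y1=max(0,int(c[1]-R)),min(sh[0] if rowmax is None else rowmax,int(c[1]+R))")
open('h.py','w').write(s)
s=open('wfit.py').read()
s=s.replace("y,th,z0=0):","y,th,z0=0,rowmax=None):\n    rowmax=None if rowmax is None else int(rowmax)").replace("noturn=True)","noturn=True,rowmax=rowmax)")
open('wfit.py','w').write(s)
E
python3 wfit.py w6 goal elbow 469 70 -0.02;  python3 wfit.py w6 part elbow 575 -20 -0.02 190.3 250;python3 wfit.py w5 part elbow 587.3 -295.6 -0.77
python3 wfit.py w3 part tee 375 -85 0.05 190.3 250
```

```text
w6 goal elbow [4.6958e+02 7.1249e+01 1.0000e-02] cost 0.1729 px 3864
w6 part elbow [ 5.75826e+02 -1.99950e+01 -2.00000e-03] cost 0.0913 px 20213
w5 part elbow [ 588.084 -296.067   -0.766] cost 0.0212 px 4461
w3 part tee [ 3.73639e+02 -8.58500e+01  5.70000e-02] cost 0.2068 px 29056
```

```bash
python3 -c "
import cv2,numpy as np
a=cv2.imread('pics/fit_w6_elbow_goal.png')[0:240,120:500];b=cv2.imread('pics/fit_w6_elbow_part.png')[0:240,120:500]
cv2.imwrite('pics/c2.png',cv2.resize(np.vstack([a,b]),None,fx=1.25,fy=1.25))"
```

```text
(no output)
```

View pics/c2.png

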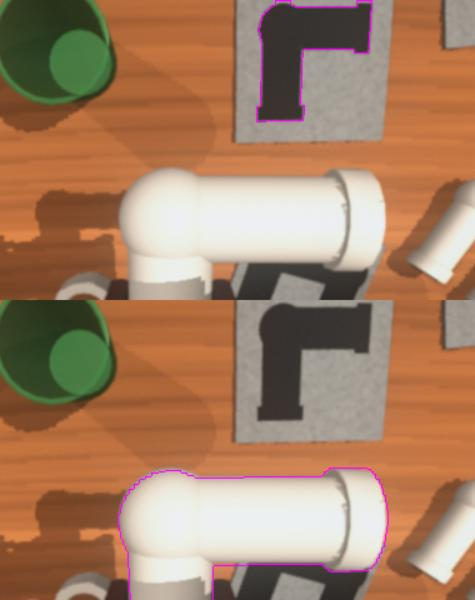

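```bash
python3 -m handwheel '[{"gripper":1,"tx":0.03,"ty":0,"tz":0,"rx":0,"ry":0,"rz":0},{"gripper":1,"tx":0,"ty":0,"tz":0,"rx":0,"ry":0,"rz":0},{"gripper":1,"tx":0,"ty":0,"tz":0,"rx":0,"ry":0,"rz":0}]'; python3 look.py w7; python3 wfit.py w7 goal elbow 469 72.2 -0.02;  python3 wfit.py w7 part elbow 545 -20 -0.02 190.3 250; python3 plan.py 469 72.2 377 3.1216;python3 -c "
import cv2,numpy as np
a=cv2.imread('pics/fit_w7_elbow_goal.png')[0:240,120:500];b=cv2.imread('pics/fit_w7_elbow_part.png')[0:240,120:500]
cv2.imwrite('pics/c2.png',cv2.resize(np.vstack([a,b]),None,fx=1.25,fy=1.25))"
```

```text
t: 17.12
ee_pos: [545.3, -20.5, 377.6]
orientation: [0.031, 3.14, -0.0]
ft_force: [-0.1, 1.0, -1.0]
width: 31.5
17.125 [545.3 -20.5 377.6] [ 3.09135220e-02  3.14018861e+00 -2.30104577e-04]
w7 goal elbow [ 4.76466e+02  7.00140e+01 -1.14000e-01] cost 1.6566 px 1574
w7 part elbow [ 5.44225e+02 -2.17370e+01 -2.10000e-02] cost 0.3945 px 31176
t 17.18 pos [545.5 -20.4 377.6] psi 3.122 q6 -1.61 width 31.4 F [-0.4  0.4 -1.7]
turn rx ry rz deg [-0.01  0.07  0.03] then t (m) [0.0783 0.091  0.0006] rows>= 1.9 rotrows 0.0
```

View pics/c2.png

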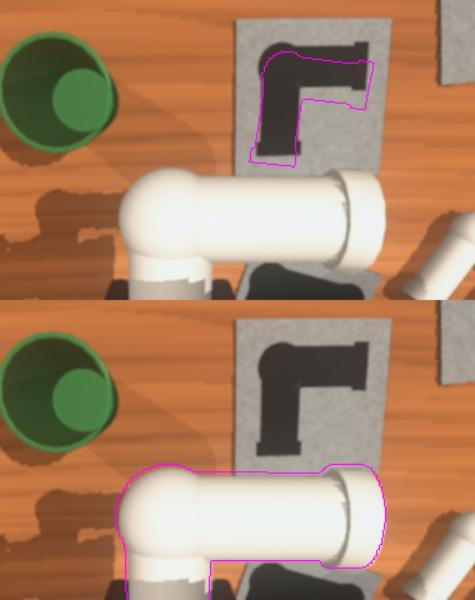

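```bash
python3 - <<'E'
s=open('h.py').read()
s=s.replace("def blackmask(im): return (im.max(2)<60).astype(np.uint8)","""def blackmask(im): return ((im.max(2)<90)&(im.max(2).astype(int)-im.min(2)<22)).astype(np.uint8)
def zmap(pic,E,f):
    v,u=np.mgrid[0:384,0:512];return unproj(pic,E,f,u,v,depth=pic['range_z'].astype(float))[...,2]
""")
open('h.py','w').write(s)
s=open('wfit.py').read()
s=s.replace("if kind=='part' else blackmask(im)\n","if kind=='part' else blackmask(im)\n    if kind=='part': M=M*(zmap(pic,E,f)>z0+7)\n    M=M.astype(np.uint8)\n")
open('wfit.py','w').write(s)
E
for s in w6 w7; do python3 wfit.py $s goal elbow 469 72.2 -0.02; done; python3 wfit.py w7 part elbow 545 -20 -0.02 190.3 250;python3 wfit.py w4 part tee 399 -260 .05 4; python3 wfit.py w3 part tee 375 -85 0.05 190.3 250;python3 -c "
import cv2,numpy as np
a=cv2.imread('pics/fit_w7_elbow_goal.png')[0:240,120:500];b=cv2.imread('pics/fit_w7_elbow_part.png')[0:240,120:500]
cv2.imwrite('pics/c2.png',cv2.resize(np.vstack([a,b]),None,fx=1.25,fy=1.25))"
```

```text
w6 goal elbow [4.69457e+02 7.09990e+01 6.00000e-03] cost 0.0173 px 4714
w7 goal elbow [4.69317e+02 7.11820e+01 5.00000e-03] cost 0.0211 px 4434
w7 part elbow [ 5.44291e+02 -2.15080e+01 -4.50000e-02] cost 0.0721 px 20063
w4 part tee [ 3.98643e+02 -2.61219e+02  6.10000e-02] cost 0.0048 px 5024
w3 part tee [ 3.73787e+02 -8.59110e+01  5.60000e-02] cost 0.0591 px 22756
```

View pics/c2.png

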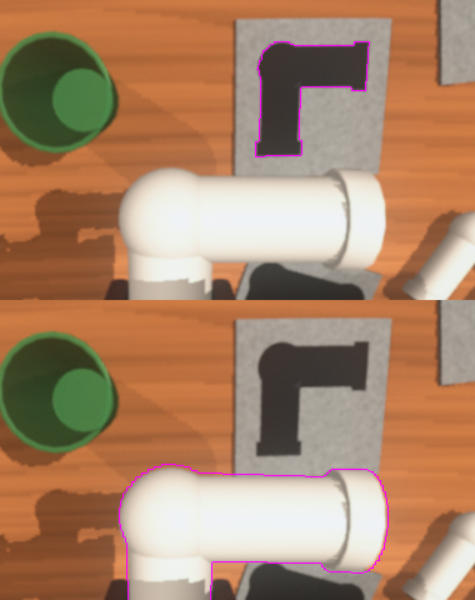

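```bash
python3 plan.py 469.3 71.5 192 3.1466
```

```text
t 17.18 pos [545.5 -20.4 377.6] psi 3.122 q6 -1.61 width 31.4 F [-0.4  0.4 -1.7]
turn rx ry rz deg [-0.01  0.07 -1.4 ] then t (m) [0.0757 0.0923 0.1856] rows>= 3.5 rotrows 0.1
```

```bash
python3 -m handwheel '[{"gripper":1,"tx":0,"ty":0,"tz":0,"rx":0,"ry":0,"rz":-1.4},{"gripper":1,"tx":0.0252,"ty":0.0308,"tz":0,"rx":0,"ry":0,"rz":0},{"gripper":1,"tx":0.0252,"ty":0.0308,"tz":0,"rx":0,"ry":0,"rz":0},{"gripper":1,"tx":0.0253,"ty":0.0307,"tz":0.02,"rx":0,"ry":0,"rz":0},{"gripper":1,"tx":0,"ty":0,"tz":0.05,"rx":0,"ry":0,"rz":0},{"gripper":1,"tx":0,"ty":0,"tz":0.05,"rx":0,"ry":0,"rz":0},{"gripper":1,"tx":0,"ty":0,"tz":0.04,"rx":0,"ry":0,"rz":0},{"gripper":1,"tx":0,"ty":0,"tz":0.015,"rx":0,"ry":0,"rz":0}]';python3 -m handwheel '[{"gripper":1,"tx":0,"ty":0,"tz":0,"rx":0,"ry":0,"rz":0},{"gripper":1,"tx":0,"ty":0,"tz":0,"rx":0,"ry":0,"rz":0},{"gripper":1,"tx":0,"ty":0,"tz":0,"rx":0,"ry":0,"rz":0}]'; python3 plan.py 469.3 71.5 192 3.1466
```

```text
t: 18.18
ee_pos: [468.2, 72.2, 200.3]
orientation: [0.011, -3.138, 0.001]
ft_force: [0.0, 0.1, -1.0]
width: 31.1
t: 18.55
ee_pos: [469.0, 72.2, 203.6]
orientation: [-0.01, 3.139, 0.001]
ft_force: [-0.1, 0.7, -0.8]
width: 31.7
t 18.55 pos [469.   72.2 203.6] psi -3.135 q6 -1.45 width 31.7 F [-0.1  0.7 -0.8]
turn rx ry rz deg [0.02 0.15 0.07] then t (m) [-0.0003 -0.0007  0.0116] rows>= 0.2 rotrows 0.0
```

```bash
python3 -m handwheel '[{"gripper":1,"tx":-0.0002,"ty":-0.0007,"tz":0.006,"rx":0,"ry":0,"rz":0},{"gripper":1,"tx":0,"ty":0,"tz":0.004,"rx":0,"ry":0,"rz":0},{"gripper":1,"tx":0,"ty":0,"tz":0.0008,"rx":0,"ry":0,"rz":0},{"gripper":1,"tx":0,"ty":0,"tz":0,"rx":0,"ry":0,"rz":0},{"gripper":1,"tx":0,"ty":0,"tz":0,"rx":0,"ry":0,"rz":0}]'; python3 plan.py 469.3 71.5 192 3.1466
```

```text
t: 19.18
ee_pos: [468.6, 71.5, 191.5]
orientation: [0.01, -3.142, 0.0]
ft_force: [0.7, -0.4, -1.5]
width: 31.2
t 19.18 pos [468.6  71.5 191.5] psi -3.135 q6 -1.45 width 31.2 F [ 0.7 -0.4 -1.5]
turn rx ry rz deg [-0.   -0.    0.08] then t (m) [-0.0007  0.     -0.0005] rows>= 0.0 rotrows 0.0
```

```bash
python3 -m handwheel '[{"gripper":0,"tx":0,"ty":0,"tz":0,"rx":0,"ry":0,"rz":0},{"gripper":0,"tx":0,"ty":0,"tz":0,"rx":0,"ry":0,"rz":0},{"gripper":0,"tx":0,"ty":0,"tz":0,"rx":0,"ry":0,"rz":0},{"gripper":0,"tx":0,"ty":0,"tz":0,"rx":0,"ry":0,"rz":0},{"gripper":0,"tx":0,"ty":0,"tz":-0.03,"rx":0,"ry":0,"rz":0},{"gripper":0,"tx":0,"ty":0,"tz":-0.05,"rx":0,"ry":0,"rz":0},{"gripper":0,"tx":0,"ty":0,"tz":-0.06,"rx":0,"ry":0,"rz":0},{"gripper":0,"tx":0,"ty":0,"tz":-0.06,"rx":0,"ry":0,"rz":0}]';python3 -m handwheel '[{"gripper":0,"tx":0,"ty":0,"tz":0,"rx":0,"ry":0,"rz":0},{"gripper":0,"tx":0,"ty":0,"tz":0,"rx":0,"ry":0,"rz":0}]';  python3 look.py w8; python3 wfit.py w8 part elbow 469 71 0 4; python3 plan.py 563 212 400 1.02
```

```text
t: 20.18
ee_pos: [468.2, 71.4, 393.3]
orientation: [0.01, -3.141, 0.0]
ft_force: [1.7, 0.0, -0.8]
width: 87.8
t: 20.42
ee_pos: [468.1, 71.4, 391.0]
orientation: [0.01, -3.141, 0.0]
ft_force: [-0.7, -0.0, -0.7]
width: 87.6
20.425 [468.1  71.4 391. ] [ 9.93884233e-03 -3.14124583e+00  8.50735784e-05]
w8 part elbow [4.68354e+02 7.08930e+01 4.00000e-03] cost 0.004 px 4502
t 20.48 pos [467.9  71.4 390.2] psi -3.135 q6 -1.45 width 87.8 F [ 0.1 -0.1 -0.2]
turn rx ry rz deg [-1.5000e-01 -6.0000e-02  1.2192e+02] then t (m) [ 0.1696  0.0074 -0.0098] rows>= 2.7 rotrows 11.4
```

View pics/fit_w8_elbow_part.png

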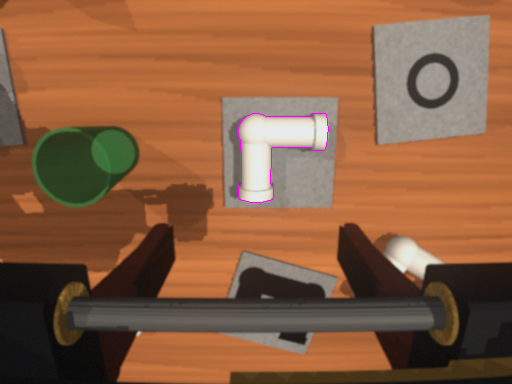

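```bash
python3 -m handwheel '[{"gripper":0,"tx":0,"ty":0,"tz":0,"rx":0,"ry":0,"rz":10.16},{"gripper":0,"tx":0,"ty":0,"tz":0,"rx":0,"ry":0,"rz":10.16},{"gripper":0,"tx":0,"ty":0,"tz":0,"rx":0,"ry":0,"rz":10.16},{"gripper":0,"tx":0,"ty":0,"tz":0,"rx":0,"ry":0,"rz":10.16},{"gripper":0,"tx":0,"ty":0,"tz":0,"rx":0,"ry":0,"rz":10.16},{"gripper":0,"tx":0,"ty":0,"tz":0,"rx":0,"ry":0,"rz":10.16},{"gripper":0,"tx":0,"ty":0,"tz":0,"rx":0,"ry":0,"rz":10.16},{"gripper":0,"tx":0,"ty":0,"tz":0,"rx":0,"ry":0,"rz":10.16}]';python3 -m handwheel '[{"gripper":0,"tx":0,"ty":0,"tz":0,"rx":0,"ry":0,"rz":10.16},{"gripper":0,"tx":0,"ty":0,"tz":0,"rx":0,"ry":0,"rz":10.16},{"gripper":0,"tx":0,"ty":0,"tz":0,"rx":0,"ry":0,"rz":10.16},{"gripper":0,"tx":0,"ty":0,"tz":0,"rx":0,"ry":0,"rz":10.16},{"gripper":0,"tx":0.0566,"ty":0.0024,"tz":-0.003,"rx":0,"ry":0,"rz":0},{"gripper":0,"tx":0.0565,"ty":0.0025,"tz":-0.003,"rx":0,"ry":0,"rz":0},{"gripper":0,"tx":0.0565,"ty":0.0025,"tz":-0.004,"rx":0,"ry":0,"rz":0},{"gripper":0,"tx":0,"ty":0,"tz":0,"rx":0,"ry":0,"rz":0}]';python3 -m handwheel '[{"gripper":0,"tx":0,"ty":0,"tz":0,"rx":0,"ry":0,"rz":0},{"gripper":0,"tx":0,"ty":0,"tz":0,"rx":0,"ry":0,"rz":0}]'; python3 look.py w9; python3 wfit.py w9 part ubend 587.3 278.8 -.55;python3 wfit.py w9 goal ubend 625.9 106.8 -.29
```

```text
t: 21.48
ee_pos: [468.1, 71.4, 389.2]
orientation: [-2.044, -2.382, 0.005]
ft_force: [0.6, -0.1, -0.9]
width: 88.0
t: 22.48
ee_pos: [564.8, 214.7, 398.9]
orientation: [-2.739, -1.537, 0.003]
ft_force: [-0.5, -1.1, -0.4]
width: 88.0
t: 22.72
ee_pos: [562.9, 211.1, 400.3]
orientation: [-2.742, -1.532, 0.004]
ft_force: [0.7, -0.2, 0.1]
width: 87.7
22.725 [562.9 211.1 400.3] [-2.74218581 -1.53233232  0.00402506]
w9 part ubend [ 5.87424e+02  2.77107e+02 -5.48000e-01] cost 0.0158 px 6734
w9 goal ubend [ 770.9   -307.089   -1.262] cost 0.0 px 0
```

View pics/fit_w9_ubend_part.png

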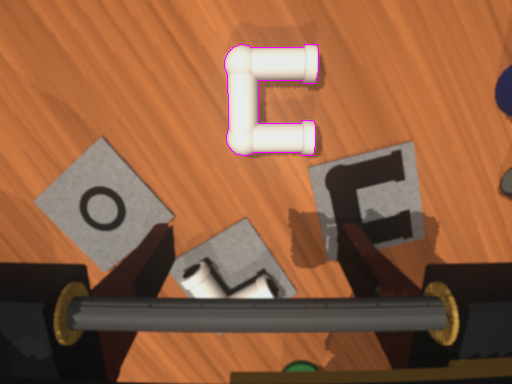

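```bash
python3 plan.py 587.4 277.1 187.3 1.0228
```

```text
t 22.77 pos [563.  211.  400.8] psi 1.019 q6 0.89 width 87.8 F [-0.3 -0.  -0.3]
turn rx ry rz deg [-0.06  0.08 -0.22] then t (m) [ 0.0691 -0.0136  0.2135] rows>= 3.6 rotrows 0.0
```

```bash
python3 -m handwheel '[{"gripper":0,"tx":0.0346,"ty":-0.0068,"tz":0.03,"rx":0,"ry":0,"rz":-0.2},{"gripper":0,"tx":0.0345,"ty":-0.0068,"tz":0.03,"rx":0,"ry":0,"rz":0},{"gripper":0,"tx":0,"ty":0,"tz":0.05,"rx":0,"ry":0,"rz":0},{"gripper":0,"tx":0,"ty":0,"tz":0.04,"rx":0,"ry":0,"rz":0},{"gripper":0,"tx":0,"ty":0,"tz":0.01,"rx":0,"ry":0,"rz":0},{"gripper":0,"tx":0,"ty":0,"tz":0,"rx":0,"ry":0,"rz":0},{"gripper":0,"tx":0,"ty":0,"tz":0,"rx":0,"ry":0,"rz":0}]'; python3 plan.py 587.4 277.1 187.3 1.0228
```

```text
t: 23.65
ee_pos: [588.9, 278.2, 243.5]
orientation: [2.739, 1.538, 0.005]
ft_force: [0.1, 0.8, 0.2]
width: 87.9
t 23.65 pos [588.9 278.2 243.5] psi 1.023 q6 0.97 width 87.9 F [0.1 0.8 0.2]
turn rx ry rz deg [ 0.1  -0.15  0.01] then t (m) [-0.0017 -0.0007  0.0562] rows>= 0.9 rotrows 0.0
```

```bash
python3 -m handwheel '[{"gripper":0,"tx":-0.0008,"ty":-0.0004,"tz":0.025,"rx":0,"ry":0,"rz":0},{"gripper":0,"tx":0,"ty":0,"tz":0.018,"rx":0,"ry":0,"rz":0},{"gripper":0,"tx":0,"ty":0,"tz":0.01,"rx":0,"ry":0,"rz":0},{"gripper":0,"tx":0,"ty":0,"tz":0,"rx":0,"ry":0,"rz":0},{"gripper":0,"tx":0,"ty":0,"tz":0,"rx":0,"ry":0,"rz":0},{"gripper":0,"tx":0,"ty":0,"tz":0,"rx":0,"ry":0,"rz":0}]'; python3 plan.py 587.4 277.1 187.3 1.0228
```

```text
t: 24.4
ee_pos: [587.6, 277.8, 189.1]
orientation: [2.739, 1.538, 0.002]
ft_force: [-0.6, -0.4, -0.5]
width: 87.4
t 24.4 pos [587.6 277.8 189.1] psi 1.024 q6 0.97 width 87.4 F [-0.6 -0.4 -0.5]
turn rx ry rz deg [ 0.03 -0.05  0.04] then t (m) [-0.0007  0.0002  0.0018] rows>= 0.0 rotrows 0.0
```

```bash
python3 -m handwheel '[{"gripper":0,"tx":-0.0003,"ty":0,"tz":0.001,"rx":0,"ry":0,"rz":0},{"gripper":0,"tx":0,"ty":0,"tz":0,"rx":0,"ry":0,"rz":0},{"gripper":1,"tx":0,"ty":0,"tz":0,"rx":0,"ry":0,"rz":0},{"gripper":1,"tx":0,"ty":0,"tz":0,"rx":0,"ry":0,"rz":0},{"gripper":1,"tx":0,"ty":0,"tz":0,"rx":0,"ry":0,"rz":0},{"gripper":1,"tx":0,"ty":0,"tz":0,"rx":0,"ry":0,"rz":0},{"gripper":1,"tx":0,"ty":0,"tz":0,"rx":0,"ry":0,"rz":0},{"gripper":1,"tx":0,"ty":0,"tz":0,"rx":0,"ry":0,"rz":0}]';python3 -m handwheel '[{"gripper":1,"tx":0,"ty":0,"tz":0,"rx":0,"ry":0,"rz":0},{"gripper":1,"tx":0,"ty":0,"tz":0,"rx":0,"ry":0,"rz":0}]'; python3 plan.py 587.4 277.1 187.3 1.0228
```

```text
t: 25.4
ee_pos: [587.2, 277.4, 187.5]
orientation: [-2.739, -1.538, 0.0]
ft_force: [0.1, 0.5, 0.3]
width: 31.4
t: 25.65
ee_pos: [587.2, 277.4, 187.5]
orientation: [-2.739, -1.538, -0.0]
ft_force: [-0.4, 0.2, -0.5]
width: 31.4
t 25.65 pos [587.2 277.4 187.5] psi 1.023 q6 0.97 width 31.4 F [-0.4  0.2 -0.5]
turn rx ry rz deg [ 0.   -0.    0.04] then t (m) [-0.0002  0.0004  0.0002] rows>= 0.0 rotrows 0.0
```

```bash
python3 -m handwheel '[{"gripper":1,"tx":0,"ty":0,"tz":-0.01,"rx":0,"ry":0,"rz":0},{"gripper":1,"tx":0,"ty":0,"tz":-0.03,"rx":0,"ry":0,"rz":0},{"gripper":1,"tx":0,"ty":0,"tz":-0.05,"rx":0,"ry":0,"rz":0},{"gripper":1,"tx":0,"ty":0,"tz":-0.05,"rx":0,"ry":0,"rz":-7.3},{"gripper":1,"tx":0,"ty":0,"tz":-0.05,"rx":0,"ry":0,"rz":-7.4},{"gripper":1,"tx":0,"ty":0,"tz":0,"rx":0,"ry":0,"rz":0},{"gripper":1,"tx":0,"ty":0,"tz":0,"rx":0,"ry":0,"rz":0}]';  python3 plan.py 692 -49 377 1.28
```

```text
t: 26.52
ee_pos: [586.7, 277.2, 377.1]
orientation: [-2.521, -1.875, 0.001]
ft_force: [-0.3, -0.3, -1.4]
width: 31.1
t 26.52 pos [586.7 277.2 377.1] psi 1.279 q6 0.71 width 31.1 F [-0.3 -0.3 -1.4]
turn rx ry rz deg [-0.04  0.03 -0.06] then t (m) [-2.823e-01  1.944e-01  1.000e-04] rows>= 5.5 rotrows 0.0
```

```bash
python3 -m handwheel '[{"gripper":1,"tx":-0.0403,"ty":0.0278,"tz":0,"rx":0,"ry":0,"rz":0},{"gripper":1,"tx":-0.0403,"ty":0.0278,"tz":0,"rx":0,"ry":0,"rz":0},{"gripper":1,"tx":-0.0403,"ty":0.0278,"tz":0,"rx":0,"ry":0,"rz":0},{"gripper":1,"tx":-0.0403,"ty":0.0278,"tz":0,"rx":0,"ry":0,"rz":0},{"gripper":1,"tx":-0.0403,"ty":0.0278,"tz":0,"rx":0,"ry":0,"rz":0},{"gripper":1,"tx":-0.0403,"ty":0.0278,"tz":0,"rx":0,"ry":0,"rz":0},{"gripper":1,"tx":-0.0403,"ty":0.0278,"tz":0,"rx":0,"ry":0,"rz":0}]';python3 -m handwheel '[{"gripper":1,"tx":0,"ty":0,"tz":0,"rx":0,"ry":0,"rz":0},{"gripper":1,"tx":0,"ty":0,"tz":0,"rx":0,"ry":0,"rz":0},{"gripper":1,"tx":0,"ty":0,"tz":0,"rx":0,"ry":0,"rz":0}]'; python3 look.py w10; python3 wfit.py w10 goal ubend 625.9 106.8 -.29
```

```text
t: 27.4
ee_pos: [692.4, -50.2, 374.7]
orientation: [-2.518, -1.873, 0.005]
ft_force: [0.7, -0.6, -1.1]
width: 31.7
t: 27.78
ee_pos: [692.3, -47.4, 376.5]
orientation: [-2.518, -1.877, 0.002]
ft_force: [0.6, -0.5, -1.1]
width: 31.6
27.775 [692.3 -47.4 376.5] [-2.51767675e+00 -1.87667136e+00  2.05636167e-03]
w10 goal ubend [ 6.25995e+02  1.06486e+02 -3.01000e-01] cost 0.0124 px 6145
```

View pics/fit_w10_ubend_goal.png

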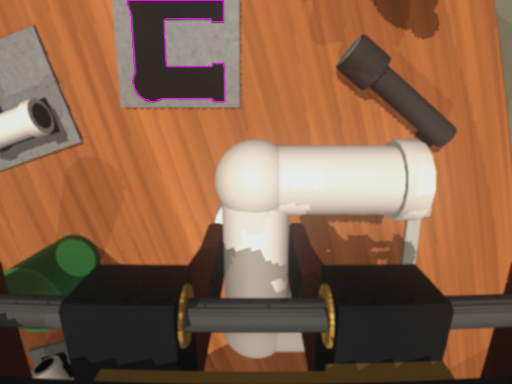

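```bash
python3 plan.py 626.4 106.5 192 1.2728
```

```text
t 27.82 pos [692.4 -47.3 376.9] psi 1.281 q6 0.2 width 31.4 F [ 1.1  0.2 -1.7]
turn rx ry rz deg [-0.07  0.01  0.49] then t (m) [ 0.1276 -0.1083  0.1849] rows>= 4.0 rotrows 0.0
```

```bash
python3 -m handwheel '[{"gripper":1,"tx":0,"ty":0,"tz":0,"rx":0,"ry":0,"rz":0.5},{"gripper":1,"tx":0.0425,"ty":-0.0361,"tz":0,"rx":0,"ry":0,"rz":0},{"gripper":1,"tx":0.0425,"ty":-0.0361,"tz":0,"rx":0,"ry":0,"rz":0},{"gripper":1,"tx":0.0426,"ty":-0.0361,"tz":0.02,"rx":0,"ry":0,"rz":0},{"gripper":1,"tx":0,"ty":0,"tz":0.05,"rx":0,"ry":0,"rz":0},{"gripper":1,"tx":0,"ty":0,"tz":0.05,"rx":0,"ry":0,"rz":0},{"gripper":1,"tx":0,"ty":0,"tz":0.04,"rx":0,"ry":0,"rz":0},{"gripper":1,"tx":0,"ty":0,"tz":0.013,"rx":0,"ry":0,"rz":0}]';python3 -m handwheel '[{"gripper":1,"tx":0,"ty":0,"tz":0,"rx":0,"ry":0,"rz":0},{"gripper":1,"tx":0,"ty":0,"tz":0,"rx":0,"ry":0,"rz":0},{"gripper":1,"tx":0,"ty":0,"tz":0,"rx":0,"ry":0,"rz":0},{"gripper":1,"tx":0,"ty":0,"tz":0,"rx":0,"ry":0,"rz":0}]'; python3 plan.py 626.4 106.5 192 1.2728
```

```text
t: 28.82
ee_pos: [625.9, 105.7, 202.2]
orientation: [-2.526, -1.865, 0.005]
ft_force: [-0.2, 0.2, -0.6]
width: 31.4
t: 29.32
ee_pos: [627.2, 105.2, 205.6]
orientation: [2.527, 1.865, 0.002]
ft_force: [0.3, -0.0, -1.6]
width: 31.5
t 29.32 pos [627.2 105.2 205.6] psi 1.271 q6 0.45 width 31.5 F [ 0.3 -0.  -1.6]
turn rx ry rz deg [ 0.09 -0.04 -0.09] then t (m) [ 0.001  -0.0012  0.0136] rows>= 0.2 rotrows 0.0
```

```bash
python3 -m handwheel '[{"gripper":1,"tx":0.001,"ty":-0.001,"tz":0.006,"rx":0,"ry":0,"rz":-0.1},{"gripper":1,"tx":0,"ty":0,"tz":0.005,"rx":0,"ry":0,"rz":0},{"gripper":1,"tx":0,"ty":0,"tz":0,"rx":0,"ry":0,"rz":0},{"gripper":1,"tx":0,"ty":0,"tz":0,"rx":0,"ry":0,"rz":0},{"gripper":1,"tx":0,"ty":0,"tz":0,"rx":0,"ry":0,"rz":0}]'; python3 plan.py 626.4 106.5 192 1.2728
```

```text
t: 29.95
ee_pos: [626.3, 106.5, 193.5]
orientation: [2.526, 1.867, 0.0]
ft_force: [1.0, 0.0, -1.5]
width: 31.7
t 29.95 pos [626.3 106.5 193.5] psi 1.273 q6 0.45 width 31.7 F [ 1.   0.  -1.5]
turn rx ry rz deg [ 0.01 -0.    0.02] then t (m) [0.     0.     0.0015] rows>= 0.0 rotrows 0.0
```

```bash
python3 -m handwheel '[{"gripper":1,"tx":0,"ty":0,"tz":0.0017,"rx":0,"ry":0,"rz":0},{"gripper":1,"tx":0,"ty":0,"tz":0,"rx":0,"ry":0,"rz":0},{"gripper":0,"tx":0,"ty":0,"tz":0,"rx":0,"ry":0,"rz":0},{"gripper":0,"tx":0,"ty":0,"tz":0,"rx":0,"ry":0,"rz":0},{"gripper":0,"tx":0,"ty":0,"tz":0,"rx":0,"ry":0,"rz":0},{"gripper":0,"tx":0,"ty":0,"tz":0,"rx":0,"ry":0,"rz":0},{"gripper":0,"tx":0,"ty":0,"tz":0,"rx":0,"ry":0,"rz":0}]';python3 -m handwheel '[{"gripper":0,"tx":0,"ty":0,"tz":-0.03,"rx":0,"ry":0,"rz":0},{"gripper":0,"tx":0,"ty":0,"tz":-0.05,"rx":0,"ry":0,"rz":0},{"gripper":0,"tx":0,"ty":0,"tz":-0.06,"rx":0,"ry":0,"rz":0},{"gripper":0,"tx":0,"ty":0,"tz":-0.06,"rx":0,"ry":0,"rz":0},{"gripper":0,"tx":0,"ty":0,"tz":0,"rx":0,"ry":0,"rz":0},{"gripper":0,"tx":0,"ty":0,"tz":0,"rx":0,"ry":0,"rz":0},{"gripper":0,"tx":0,"ty":0,"tz":0,"rx":0,"ry":0,"rz":0}]';  python3 look.py w11; python3 wfit.py w11 part ubend 626 106.5 -.298 4; python3 plan.py 642 -164 400 1.2728
```

```text
t: 30.82
ee_pos: [626.3, 106.5, 191.8]
orientation: [2.526, 1.867, 0.0]
ft_force: [-0.8, 0.4, 0.4]
width: 77.7
t: 31.7
ee_pos: [625.7, 106.4, 389.8]
orientation: [-2.525, -1.867, 0.005]
ft_force: [-0.5, -0.0, -0.4]
width: 88.0
31.7 [625.7 106.4 389.8] [-2.52499826 -1.86651554  0.00472537]
w11 part ubend [ 6.26220e+02  1.06531e+02 -2.95000e-01] cost 0.0061 px 6658
t 31.75 pos [625.8 106.4 389.8] psi 1.273 q6 0.45 width 87.8 F [-0.3  0.6 -1.3]
turn rx ry rz deg [-0.18  0.09  0.02] then t (m) [-0.2537  0.0949 -0.0102] rows>= 4.3 rotrows 0.0
```

View pics/fit_w11_ubend_part.png

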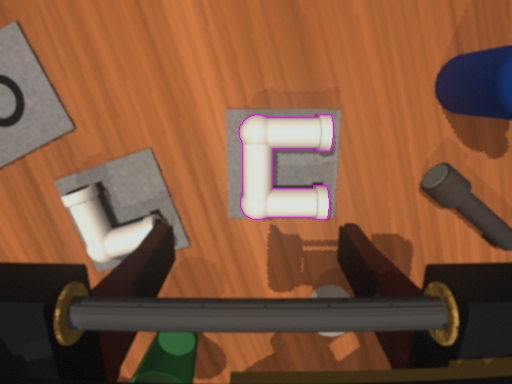

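U-bend is spot on. Next the nut.

```bash
python3 -m handwheel '[{"gripper":0,"tx":-0.0507,"ty":0.019,"tz":-0.002,"rx":0,"ry":0,"rz":0},{"gripper":0,"tx":-0.0507,"ty":0.019,"tz":-0.002,"rx":0,"ry":0,"rz":0},{"gripper":0,"tx":-0.0507,"ty":0.019,"tz":-0.002,"rx":0,"ry":0,"rz":0},{"gripper":0,"tx":-0.0507,"ty":0.019,"tz":-0.002,"rx":0,"ry":0,"rz":0},{"gripper":0,"tx":-0.0507,"ty":0.019,"tz":-0.002,"rx":0,"ry":0,"rz":0},{"gripper":0,"tx":0,"ty":0,"tz":0,"rx":0,"ry":0,"rz":0},{"gripper":0,"tx":0,"ty":0,"tz":0,"rx":0,"ry":0,"rz":0},{"gripper":0,"tx":0,"ty":0,"tz":0,"rx":0,"ry":0,"rz":0}]'; python3 look.py w12; python3 wfit.py w12 part nut 662.5 -96.9 0; python3 plan.py 662.5 -96.9 183 1.2728
```

```text
t: 32.75
ee_pos: [642.7, -162.3, 401.1]
orientation: [-2.524, -1.869, 0.001]
ft_force: [0.5, 0.4, 0.0]
width: 87.8
32.75 [ 642.7 -162.3  401.1] [-2.52397651e+00 -1.86863502e+00  1.00163124e-03]
w12 part nut [ 6.60929e+02 -9.72230e+01  1.80000e-01] cost 0.0165 px 1482
t 32.8 pos [ 642.8 -162.2  401.3] psi 1.275 q6 0.03 width 87.6 F [-0.   0.3  0.2]
turn rx ry rz deg [-0.05 -0.01  0.12] then t (m) [ 0.0682 -0.0003  0.2183] rows>= 3.7 rotrows 0.0
```

View pics/fit_w12_nut_part.png

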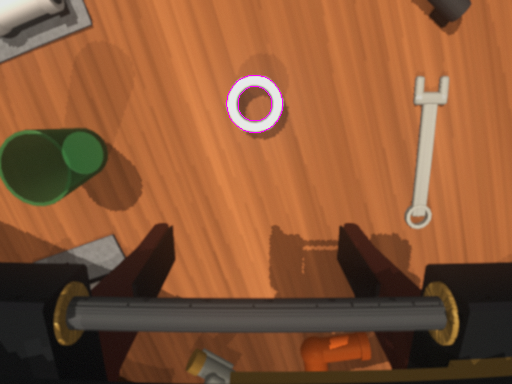

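```bash
python3 plan.py 660.9 -97.2 186.5 1.275
```

```text
t 32.8 pos [ 642.8 -162.2  401.3] psi 1.275 q6 0.03 width 87.6 F [-0.   0.3  0.2]
turn rx ry rz deg [-0.05 -0.01 -0.01] then t (m) [ 0.0675 -0.0016  0.2148] rows>= 3.6 rotrows 0.0
```

```bash
python3 -m handwheel '[{"gripper":0,"tx":0.0337,"ty":-0.0008,"tz":0.03,"rx":0,"ry":0,"rz":0},{"gripper":0,"tx":0.0338,"ty":-0.0008,"tz":0.03,"rx":0,"ry":0,"rz":0},{"gripper":0,"tx":0,"ty":0,"tz":0.05,"rx":0,"ry":0,"rz":0},{"gripper":0,"tx":0,"ty":0,"tz":0.04,"rx":0,"ry":0,"rz":0},{"gripper":0,"tx":0,"ty":0,"tz":0.025,"rx":0,"ry":0,"rz":0},{"gripper":0,"tx":0,"ty":0,"tz":0.02,"rx":0,"ry":0,"rz":0},{"gripper":0,"tx":0,"ty":0,"tz":0,"rx":0,"ry":0,"rz":0},{"gripper":0,"tx":0,"ty":0,"tz":0,"rx":0,"ry":0,"rz":0}]'; python3 plan.py 660.9 -97.2 186.5 1.275
```

```text
t: 33.8
ee_pos: [661.5, -98.6, 207.8]
orientation: [2.525, 1.867, 0.002]
ft_force: [-0.5, 0.0, 0.1]
width: 88.0
t 33.8 pos [661.5 -98.6 207.8] psi 1.273 q6 0.13 width 88.0 F [-0.5  0.   0.1]
turn rx ry rz deg [ 0.08 -0.01 -0.09] then t (m) [ 0.0011 -0.001   0.0213] rows>= 0.3 rotrows 0.0
```

```bash
python3 -m handwheel '[{"gripper":0,"tx":0.001,"ty":-0.001,"tz":0.012,"rx":0,"ry":0,"rz":0},{"gripper":0,"tx":0,"ty":0,"tz":0.007,"rx":0,"ry":0,"rz":0},{"gripper":0,"tx":0,"ty":0,"tz":0,"rx":0,"ry":0,"rz":0},{"gripper":0,"tx":0,"ty":0,"tz":0,"rx":0,"ry":0,"rz":0},{"gripper":0,"tx":0,"ty":0,"tz":0,"rx":0,"ry":0,"rz":0}]'; python3 plan.py 660.9 -97.2 186.5 1.275
```

```text
t: 34.42
ee_pos: [660.5, -97.5, 188.0]
orientation: [2.526, 1.867, 0.0]
ft_force: [0.5, -0.0, -0.6]
width: 87.5
t 34.42 pos [660.5 -97.5 188. ] psi 1.273 q6 0.13 width 87.5 F [ 0.5 -0.  -0.6]
turn rx ry rz deg [ 0.03 -0.   -0.11] then t (m) [0.0004 0.0003 0.0015] rows>= 0.0 rotrows 0.0
```

```bash
python3 -m handwheel '[{"gripper":0,"tx":0.0003,"ty":0.0003,"tz":0.001,"rx":0,"ry":0,"rz":0},{"gripper":1,"tx":0,"ty":0,"tz":0,"rx":0,"ry":0,"rz":0},{"gripper":1,"tx":0,"ty":0,"tz":0,"rx":0,"ry":0,"rz":0},{"gripper":1,"tx":0,"ty":0,"tz":0,"rx":0,"ry":0,"rz":0},{"gripper":1,"tx":0,"ty":0,"tz":0,"rx":0,"ry":0,"rz":0},{"gripper":1,"tx":0,"ty":0,"tz":0,"rx":0,"ry":0,"rz":0},{"gripper":1,"tx":0,"ty":0,"tz":0,"rx":0,"ry":0,"rz":0}]';python3 plan.py 660.9 -97.2 186.5 1.275;python3 -m handwheel '[{"gripper":1,"tx":0,"ty":0,"tz":-0.01,"rx":0,"ry":0,"rz":0},{"gripper":1,"tx":0,"ty":0,"tz":-0.03,"rx":0,"ry":0,"rz":0},{"gripper":1,"tx":0,"ty":0,"tz":-0.05,"rx":0,"ry":0,"rz":0},{"gripper":1,"tx":0,"ty":0,"tz":-0.05,"rx":0,"ry":0,"rz":0},{"gripper":1,"tx":0,"ty":0,"tz":-0.05,"rx":0,"ry":0,"rz":0},{"gripper":1,"tx":0,"ty":0,"tz":0,"rx":0,"ry":0,"rz":0},{"gripper":1,"tx":0,"ty":0,"tz":0,"rx":0,"ry":0,"rz":0},{"gripper":1,"tx":0,"ty":0,"tz":0,"rx":0,"ry":0,"rz":0}]'; python3 wfit.py w1 goal nut 373.5 261.9 0; python3 look.py w13; python3 plan.py 373.8 261.5 377 1.9
```

```text
t: 35.3
ee_pos: [660.7, -97.3, 186.8]
orientation: [2.526, 1.867, 0.0]
ft_force: [-0.5, -1.6, 0.6]
width: 57.4
t 35.3 pos [660.7 -97.3 186.8] psi 1.273 q6 0.13 width 57.4 F [-0.5 -1.6  0.6]
turn rx ry rz deg [ 0.    0.   -0.11] then t (m) [0.0001 0.0002 0.0003] rows>= 0.0 rotrows 0.0
t: 36.3
ee_pos: [660.1, -97.2, 375.1]
orientation: [-2.525, -1.866, 0.003]
ft_force: [0.2, 0.0, -0.9]
width: 57.3
w1 goal nut [ 3.73728e+02  2.61642e+02 -8.10000e-02] cost 0.0123 px 1020
36.3 [660.1 -97.2 375.1] [-2.5246043  -1.86614622  0.00327028]
t 36.35 pos [660.2 -97.2 375. ] psi 1.273 q6 0.13 width 57.4 F [ 0.3  0.8 -0.5]
turn rx ry rz deg [-1.800e-01 -3.000e-02 -3.592e+01] then t (m) [ 0.432  -0.1551 -0.002 ] rows>= 7.3 rotrows 3.4
```

View pics/w13.png

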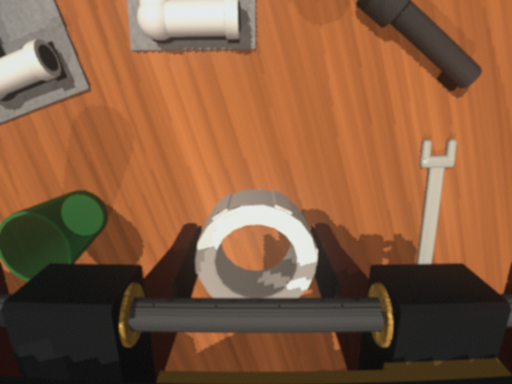

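View pics/fit_w1_nut_goal.png

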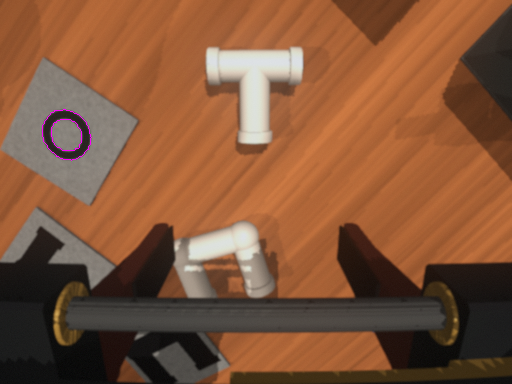

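```bash
python3 wfit.py w9 goal nut 373.5 261.9 0; python3 plan.py 374.1 261.4 377 1.273
```

```text
w9 goal nut [3.73913e+02 2.61460e+02 1.35000e-01] cost 0.0267 px 838
t 36.35 pos [660.2 -97.2 375. ] psi 1.273 q6 0.13 width 57.4 F [ 0.3  0.8 -0.5]
turn rx ry rz deg [-0.18  0.02  0.01] then t (m) [ 0.2589 -0.3787 -0.002 ] rows>= 7.3 rotrows 0.0
```

```bash
python3 -m handwheel '[{"gripper":1,"tx":0.0259,"ty":-0.0379,"tz":0,"rx":0,"ry":0,"rz":0},{"gripper":1,"tx":0.0259,"ty":-0.0379,"tz":0,"rx":0,"ry":0,"rz":0},{"gripper":1,"tx":0.0259,"ty":-0.0379,"tz":0,"rx":0,"ry":0,"rz":0},{"gripper":1,"tx":0.0259,"ty":-0.0379,"tz":0,"rx":0,"ry":0,"rz":0},{"gripper":1,"tx":0.0259,"ty":-0.0379,"tz":0,"rx":0,"ry":0,"rz":0},{"gripper":1,"tx":0.0259,"ty":-0.0379,"tz":0,"rx":0,"ry":0,"rz":0},{"gripper":1,"tx":0.0259,"ty":-0.0379,"tz":0,"rx":0,"ry":0,"rz":0},{"gripper":1,"tx":0.0259,"ty":-0.0379,"tz":0,"rx":0,"ry":0,"rz":0}]';python3 -m handwheel '[{"gripper":1,"tx":0.0259,"ty":-0.0379,"tz":0,"rx":0,"ry":0,"rz":0},{"gripper":1,"tx":0.0258,"ty":-0.0376,"tz":0,"rx":0,"ry":0,"rz":0},{"gripper":1,"tx":0,"ty":0,"tz":0.03,"rx":0,"ry":0,"rz":0},{"gripper":1,"tx":0,"ty":0,"tz":0.05,"rx":0,"ry":0,"rz":0},{"gripper":1,"tx":0,"ty":0,"tz":0.05,"rx":0,"ry":0,"rz":0},{"gripper":1,"tx":0,"ty":0,"tz":0.03,"rx":0,"ry":0,"rz":0},{"gripper":1,"tx":0,"ty":0,"tz":0,"rx":0,"ry":0,"rz":0},{"gripper":1,"tx":0,"ty":0,"tz":0,"rx":0,"ry":0,"rz":0}]';python3 plan.py 374.1 261.4 191.2 1.273
```

```text
t: 37.35
ee_pos: [430.4, 190.7, 375.9]
orientation: [-2.526, -1.867, 0.003]
ft_force: [-0.2, 0.2, 0.8]
width: 57.8
t: 38.35
ee_pos: [374.8, 261.5, 217.2]
orientation: [2.526, 1.867, -0.0]
ft_force: [0.4, 0.5, 0.3]
width: 57.5
t 38.35 pos [374.8 261.5 217.2] psi 1.273 q6 0.88 width 57.5 F [0.4 0.5 0.3]
turn rx ry rz deg [-0.  0.  0.] then t (m) [-0.0003 -0.0007  0.026 ] rows>= 0.4 rotrows 0.0
```

```bash
python3 -m handwheel '[{"gripper":1,"tx":-0.0003,"ty":-0.0007,"tz":0.012,"rx":0,"ry":0,"rz":0},{"gripper":1,"tx":0,"ty":0,"tz":0.008,"rx":0,"ry":0,"rz":0},{"gripper":1,"tx":0,"ty":0,"tz":0.004,"rx":0,"ry":0,"rz":0},{"gripper":1,"tx":0,"ty":0,"tz":0,"rx":0,"ry":0,"rz":0},{"gripper":1,"tx":0,"ty":0,"tz":0,"rx":0,"ry":0,"rz":0},{"gripper":1,"tx":0,"ty":0,"tz":0,"rx":0,"ry":0,"rz":0}]';python3 plan.py 374.1 261.4 191.2 1.273
```

```text
t: 39.1
ee_pos: [373.9, 261.3, 193.0]
orientation: [2.526, 1.867, 0.001]
ft_force: [0.3, 0.2, -0.3]
width: 57.8
t 39.1 pos [373.9 261.3 193. ] psi 1.273 q6 0.88 width 57.8 F [ 0.3  0.2 -0.3]
turn rx ry rz deg [ 0.01 -0.02 -0.  ] then t (m) [0.0002 0.0001 0.0018] rows>= 0.0 rotrows 0.0
```

```bash
python3 -m handwheel '[{"gripper":1,"tx":0,"ty":0,"tz":0.0018,"rx":0,"ry":0,"rz":0},{"gripper":1,"tx":0,"ty":0,"tz":0,"rx":0,"ry":0,"rz":0},{"gripper":0,"tx":0,"ty":0,"tz":0,"rx":0,"ry":0,"rz":0},{"gripper":0,"tx":0,"ty":0,"tz":0,"rx":0,"ry":0,"rz":0},{"gripper":0,"tx":0,"ty":0,"tz":0,"rx":0,"ry":0,"rz":0},{"gripper":0,"tx":0,"ty":0,"tz":0,"rx":0,"ry":0,"rz":0},{"gripper":0,"tx":0,"ty":0,"tz":0,"rx":0,"ry":0,"rz":0}]';python3 -m handwheel '[{"gripper":0,"tx":0,"ty":0,"tz":-0.03,"rx":0,"ry":0,"rz":0},{"gripper":0,"tx":0,"ty":0,"tz":-0.05,"rx":0,"ry":0,"rz":0},{"gripper":0,"tx":0,"ty":0,"tz":-0.06,"rx":0,"ry":0,"rz":0},{"gripper":0,"tx":0,"ty":0,"tz":-0.06,"rx":0,"ry":0,"rz":0},{"gripper":0,"tx":0,"ty":0,"tz":0,"rx":0,"ry":0,"rz":0},{"gripper":0,"tx":0,"ty":0,"tz":0,"rx":0,"ry":0,"rz":0},{"gripper":0,"tx":0,"ty":0,"tz":0,"rx":0,"ry":0,"rz":0}]';  python3 look.py w14; python3 wfit.py w14 part nut 373.7 261.5 0 4
python3 - <<'E'
from workcell import viewer
import cv2
a=viewer.get_image('top')['image'][:,:,::-1][85:260,95:385]
cv2.imwrite('pics/topend.png',cv2.resize(a,None,fx=2.7,fy=2.7,interpolation=cv2.INTER_CUBIC))
cv2.imwrite('pics/sideend.png',viewer.get_image('side')['image'][:,:,::-1])
E
```

```text
t: 39.98
ee_pos: [373.9, 261.2, 191.0]
orientation: [-2.526, -1.867, -0.0]
ft_force: [0.2, -0.3, 1.1]
width: 87.6
t: 40.85
ee_pos: [373.4, 260.9, 389.3]
orientation: [-2.526, -1.867, 0.005]
ft_force: [0.0, -0.9, -0.1]
width: 87.5
40.85 [373.4 260.9 389.3] [-2.52623854 -1.86718837  0.00544553]
w14 part nut [3.73810e+02 2.61069e+02 5.10000e-02] cost 0.0389 px 1599
```

View pics/fit_w14_nut_part.png

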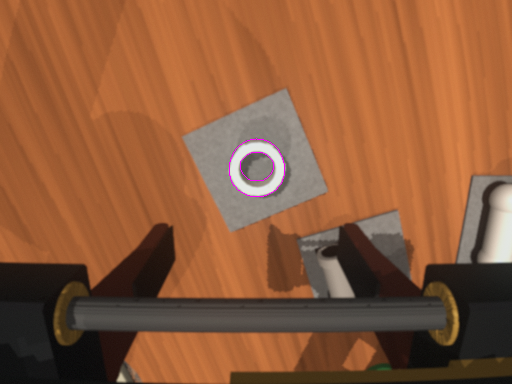

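View pics/topend.png

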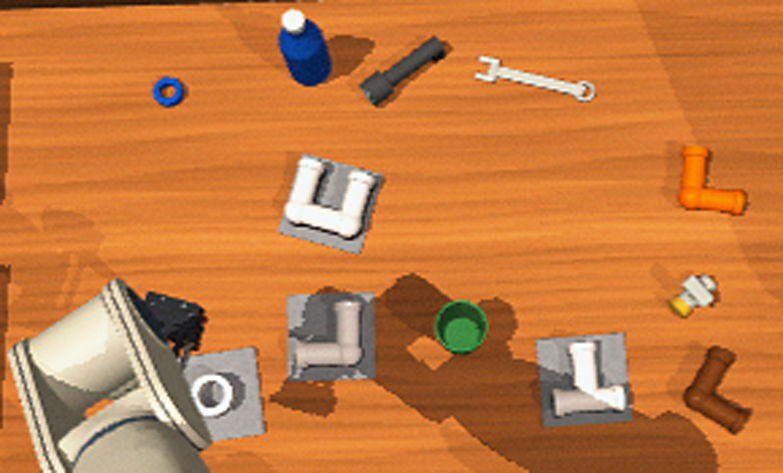

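View pics/sideend.png

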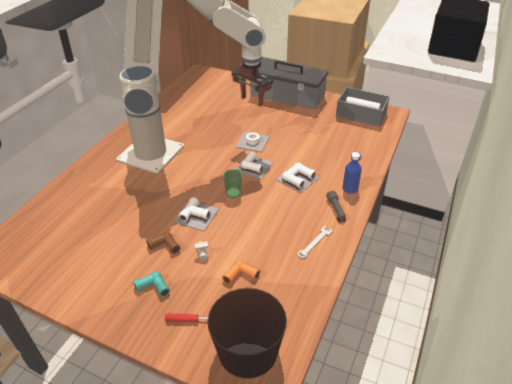

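All four fittings cover their silhouettes, and the glass hasn't moved: in the top view it is at (461,327), as before. The nut fit is within 1 mm of its goal.

```bash
python3 -c "
from workcell import ctrl
print(ctrl.close_job())"
```

```text
the job is handed in; nothing more can be done
None
```

All four white fittings lie flat on their matching pads, covering the silhouettes, and I handed the job in at about 41 s. The green glass stands where it was, and nothing fell off the work surface.

After each release I fitted the part's shape in a wrist-camera picture and compared it with the silhouette's fit:

| Part | Position error | Turn error |
|---|---|---|
| Tee | about 0.8 mm | 0.009 rad |
| Elbow | about 1 mm | 0.001 rad |
| Return bend | about 0.3 mm | 0.006 rad |
| Slip nut | about 0.6 mm | does not matter |

- **End state:** the final top and side pictures show all four on their pads. The gripper is open and about 200 mm above the nut. Force readings stayed within a few newtons throughout.
- **Checks that disagreed:**
  - The first fit of the placed tee was wrong because the grey pad counted as white. Refitting with depth gave the value above.
  - Fits of the elbow while it was held varied by about 0.04 rad, so I relied on the jaws having aligned it.
- **Less certain:** the return bend's silhouette was slightly cut off at the edge of the wrist picture. The overhead camera agreed with it to about 0.3 mm and 0.01 rad.

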